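Free the middle adapter from its tray and clamp it for case opening

TASK

Three laptop power adapters lie packed side by side in the grey tray. Slide the middle one lengthwise along the tray floor until one end stands well clear of both neighbours, pick it up by that end, and gently lay it flat and centred between the jaws of the cam clamp. Let go, then swing the clamp lever clockwise all the way home so the adapter is held ready for opening its case; leave the other two adapters lying in the tray and do not knock the bottle or the screw tin about.

Things in the scene. Friction and masses are not known exactly. Their poses are not given: they have to be found in the camera images.
- tray: Fixed open grey plastic tray, 250 (its y) x 162 (its x) x 24 mm high. Origin: centre of its underside. Walls 4 mm thick, inner floor 3 mm above the desk, inner room 242 mm in y, 154 mm in x. The adapters lie side by side across its x, long sides along its y, about 2 mm apart, 2 mm from the side walls, with 50 to 63 mm free beyond each end of them (boots included).
- adapter_mid: Middle adapter: loose black laptop power adapter like its neighbours, casing 49 mm (its x) x 108 mm (its y) x 30 mm high, 0.16 to 0.26 kg. Origin on its underside; the casing runs from y = -63 to y = +45 mm, and a rigid cable boot, 10 mm thick, 15 mm up, sticks out at +y to 63 mm.
- mid_casing (a point): Centre of the underside of the middle adapter's casing (9 mm towards -y from its origin), with the adapter's axes.
- adapter_near: Neighbour adapter on the tray's -x side of the middle one (nearer the robot); same size and frame.
- adapter_far: Neighbour adapter on the tray's +x side of the middle one; same size and frame.
- clamp: Fixed cam clamp. Origin on the desk under the nest's centre; jaws close along its x, the adapter lies along its y, either way round. Base plate 10 mm high, x -100 to +50, y +-40 mm. Jaws 40 mm long (y +-20), tops 24 mm above the desk: fixed jaw face at x = +24.5 mm; the moving jaw on the -x side has its face at x = -32.5 mm with the lever open, so 57 mm for the 49 mm adapter.
- clamp_nest (a point): Centre of the nest, on the base plate's top (10 mm above the desk), midway along the jaws; a clamped adapter's casing is centred here.
- clamp_pad: Spring-backed rubber pad of the moving jaw, 38 mm long, 12 mm high. Origin in its front face midway along it, but at desk level. It moves to the clamp's +x as the lever closes and yields up to 5 mm, 5 N per mm.
- clamp_lever (a joint): Lever angle, rad: 0 open (arm to the clamp's -x), 1.5 closed at its stop (arm nearly to the clamp's +y), clockwise from above, about an upright pin at x = -60, y = 0 mm of the clamp. Stays where left; 5 to 8 N at the knob turns it. The jaw moves 8 mm per rad, meets a laid-in adapter by about 1.1 rad and presses it on the fixed jaw with about 14 N at the stop.
- lever_knob (a point): Centre of the upright round black knob at the lever's end, 55 mm from the pin, 48 mm above the desk; 20 mm in diameter, from 32 to 62 mm above the desk, the flat arm under it. It is fixed to the arm.
- bottle: Loose white plastic bottle, 56 mm in diameter, 144 mm tall, standing. Origin: centre of its underside.
- screw_tin: Loose round tin of screws, 61 mm in diameter, 21 mm high. Origin: centre of its underside.
Things that resemble listed ones, but are neither listed nor needed, are in the scene too. Leave any turquoise look-alike of the adapter_far alone.

How it is judged:
By the outcome, as a careful person would: the job done as asked, in the order asked, and still so for the second after the job is handed in, with the robot touching nothing.
It also fails if it takes over 72 s, if anything falls off the work surface, if the arm or the gripper's body presses on something with over 40 N, if the wrist force passes 120 N, or if a joint passes its speed limit or range.

ROBOT

A 6-joint arm with a two-finger parallel gripper is mounted at the origin on a cart in front of the work surface, level with it; the furniture and walls round the work are solid. World frame = base frame: x ahead of the robot, y to its left, z up, the work surface at z = 0. Lengths are in m, angles in rad, forces in N, time in s.
With the tool pointing down it reaches from about 0.25 to 0.725 m from the base axis. Payload 4 kg.
Tool frame: the origin (TCP) lies midway between the tips of the shut fingers; the grasp point (between the pads) lies 19 mm behind it; z points along the fingers, y is the line along which they close (so a half turn about z gives the same grasp; the last joint's range is limited). The gripper opens to 85 mm and grips with 20 to 120 N. Pads are 22 mm wide; open, the fingers measure 114 mm over their backs; the gripper's body (76 mm by 85 mm) begins 54 mm behind the grasp point. The pads swing forward as they close: fully open they stand 13 mm farther back than shut.
Start: joints at [-1.293, 0.241, 0.005, 1.335, 0, 1.571], TCP at [0.137, -0.481, 0.2] pointing down, gripper open.
Joint ranges: [-2.72, 2.72], [-1.05, 1.87], [-1.09, 1.28], [-1.99, 2.15], [-1.42, 1.44], [-3.14, 3.14]. Speed limits (rad/s): [2.79, 2.79, 3.14, 3.14, 3.14, 3.14].

INTERFACE

Orientations are given as a unit quaternion [x, y, z, w].
In Python, from workcell import bot gives the robot as it stands.
- The arm moves only by the tool move_arm, never from a script. Its argument "motion" is a list of rows, each an object of numbers: "x", "y", "z": the shift along the tool's x, y, z in cm; "yaw": the turn about the tool's z in degrees. A call has 1 to 20 rows; each row is the pose to reach, as a shift and turn from the pose commanded when the call began, along the tool's axes at that moment; what a row does not reach only later rows make up. A row lasts 1/8 s, in which the tool goes at most 62.5 mm and 10.7 degrees, less where a joint would pass 70% of its speed; a pose out of reach is approached as far as the arm can. A call with a gripper value outside its range is refused whole. "gripper" is the opening, from -1 (shut) to 1 (fully open), set as the call begins (left out, the last holds). The fingers move at their own pace and stop on an object; the grip force is fixed at half the most. Time passes only in rows, so rows that repeat a pose let the fingers close. It gives the time, the measured TCP pose, the force, the opening and the grip force at its end, in the units of the state.
- bot.get_obs(): the state, without advancing time (a new reading comes with each control period).
- bot.camera(name): name is "side" or "top"; returns the picture (384x512x3 uint8, blue, green, red); there is no depth.
- bot.camera_model(name): a dict with "K" (3x3 intrinsics, pixels), "dist" ([k1, k2, p1, p2, k3] as OpenCV has them; the pictures are not rectified), "world_from_camera" (4x4, takes a point from camera to world coordinates). Camera axes: x right, y down, z forward; pixel columns grow to the right and rows downward; lengths in m; the calibration is good to about 2 mm. A picture is of the moment at which its call begins. camera_model takes no time and is no camera call.
- bot.job_done(): hands the job in; it is judged then, once.
Trained networks look in the newest picture that a camera, given by its name, has taken for a name from the list of things; names that differ only in an ending like _2 or _b are one class to them, and where a whole thing is asked for, a point or a joint stands for the part that bears it (a point fixed in the world has none). Each returns a list of dicts, best first, with "score" (0 to 1); they miss things now and then, are a little off and sometimes report something else, mostly with a low value. They report only what shows in the picture. A call takes as long as a camera call. They do not tell look-alikes from the thing itself.
- bot.cut_out(camera, name): "mask" (384x512 bool, what is visible of it) and "centre" ([row, column] in pixels, amid what is visible of it).
The state is a dict: "clock": time; "joint_pos": joint angles; "joint_vel": joint speeds; "tau": joint torques, N m; "eef_pos": TCP position; "tool_rot": TCP orientation; "ft_force": force on the tool from outside, world axes, zero at the start; "ft_torque": the same for the moment, N m; "grip_width": finger opening in m; "grasp_force": force on a finger pad.
Only numpy, scipy, OpenCV 4.12 (cv2) and the standard library are available. Lean on these libraries where they do the work, as an engineer would, in place of code of your own. Each camera call takes 0.05 s, during which the arm holds its last target. There are 200 camera calls.

## Working session

There is one attempt and no reset: what is moved stays moved. The work goes in short steps, Python scripts to look and compute and a tool call to move; the robot and the scene stay as the last step left them, time stands still between calls to the robot, and variables do not carry over. Pictures are saved under pics/ and viewed, at most 10 in all, crops included, and the job is handed in when it is done.

Besides the shell and the picture viewer there is one more tool, called after "Request:" as name(argument=value, ...), one argument or row to a line, values as JSON. move_arm: Moves the arm, as the interface text tells. Its arguments: {"type":"object","properties":{"motion":{"type":"array"},"gripper":{"type":"number"}},"required":["motion"]}

```bash
mkdir -p pics; ls
python3 - <<'E'
from workcell import bot
import cv2, numpy as np
a=bot.camera("top"); b=bot.camera("side")
cv2.imwrite("pics/top0.png",a); cv2.imwrite("pics/side0.png",b)
o=bot.get_obs(); print(o)
for c in("top","side"):
    m=bot.camera_model(c); print(c,np.round(m["K"],1).tolist(),np.round(m["dist"],3),np.round(m["world_from_camera"],3).tolist())
E
```

```text
pics
{'clock': 0.1, 'joint_pos': array([-1.29297091e+00,  2.41331739e-01,  3.83693274e-03,  1.33521131e+00,
       -1.38221120e-06,  1.57079627e+00]), 'joint_vel': array([-0.00032314, -0.00014438,  0.00377977, -0.00017655, -0.00038021,
        0.00057448]), 'tau': array([ 3.18442635e-04, -3.73137188e+01,  2.53009915e+01,  1.08528428e-02,
        8.61031003e-05, -2.07178488e-07]), 'eef_pos': array([ 0.13695656, -0.48021169,  0.19959659]), 'tool_rot': array([ 9.90366679e-01,  1.38466345e-01, -1.32905186e-04, -9.45600327e-04]), 'ft_force': array([ 0.20011824,  0.69180709, -0.19377006]), 'ft_torque': array([ 0.00209658, -0.01140218,  0.01997467]), 'grasp_force': 0.0, 'grip_width': 0.08540303676013965}
top [[369.2, 0.0, 257.8], [0.0, 369.2, 188.0], [0.0, 0.0, 1.0]] [-0.088  0.     0.     0.     0.   ] [[-0.02, -0.983, 0.183, 0.211], [-1.0, 0.016, -0.022, 0.122], [0.019, -0.183, -0.983, 1.667], [0.0, 0.0, 0.0, 1.0]]
side [[467.0, 0.0, 250.3], [0.0, 467.0, 188.8], [0.0, 0.0, 1.0]] [-0.017  0.     0.     0.     0.   ] [[0.999, -0.034, 0.023, 0.49], [-0.04, -0.674, 0.737, -1.205], [-0.009, -0.738, -0.675, 1.265], [0.0, 0.0, 0.0, 1.0]]
```

View pics/top0.png

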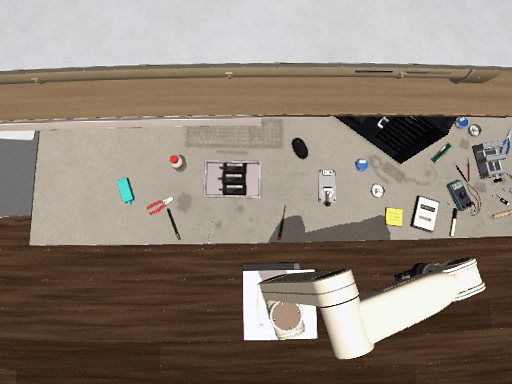

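View pics/side0.png

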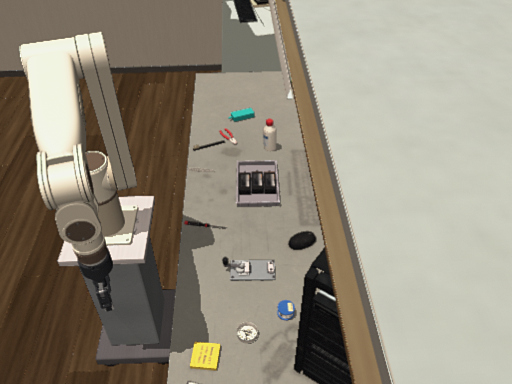

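```bash
cat > h.py <<'E'
from workcell import bot
import cv2, numpy as np
def px2w(cam,rc,z):
    m=bot.camera_model(cam); p=cv2.undistortPoints(np.array([[[rc[1],rc[0]]]],float),m["K"],np.array(m["dist"],float))[0,0]
    T=np.array(m["world_from_camera"]); d=T[:3,:3]@[p[0],p[1],1]; o=T[:3,3]
    return o+d*(z-o[2])/d[2]
def ray(cam,rc):
    a=px2w(cam,rc,0);T=np.array(bot.camera_model(cam)["world_from_camera"]);o=T[:3,3];d=a-o
    return o,d/np.linalg.norm(d)
def tri(r1,r2):
    A=np.zeros((3,3));b=np.zeros(3)
    for o,d in(r1,r2):
        P=np.eye(3)-np.outer(d,d);A+=P;b+=P@o
    x=np.linalg.solve(A,b);return x,[np.linalg.norm(np.cross(x-o,d)) for o,d in(r1,r2)]
def w2px(cam,X):
    m=bot.camera_model(cam);T=np.linalg.inv(np.array(m["world_from_camera"]))
    r=cv2.Rodrigues(T[:3,:3])[0]
    return cv2.projectPoints(np.atleast_2d(np.array(X,float)),r,T[:3,3],np.array(m["K"],float),np.array(m["dist"],float))[0][:,0]
E
python3 - <<'E'
from h import *
for c in("top","side"):
    for n in ["tray","adapter_mid","clamp","clamp_pad","lever_knob","bottle","screw_tin"]:
        for d in bot.cut_out(c,n):
            if d["score"]<.2: continue
            m=d["mask"].astype(np.uint8); r=cv2.minAreaRect(cv2.findNonZero(m))
            print(c,n,round(d["score"],2),np.round(d["centre"],1),m.sum(),np.round(r[0],1),np.round(r[1],1),round(r[2],1))
E
```

```text
top tray 0.84 [174.5 216.5] 1230 [231.9 178.5] [58.2 36.4] 1.5
top adapter_mid 0.57 [175.1 232. ] 223 [232.  178.5] [ 9. 24.] 90.0
top clamp 0.56 [186.8 329.6] 526 [326.5 188. ] [32. 17.] 90.0
top lever_knob 0.41 [198.  326.3] 54 [328.5 198.5] [13.  5.] 90.0
top bottle 0.53 [162.8 179.1] 213 [178.  163.5] [15. 16.] 90.0
top screw_tin 0.55 [190.  375.2] 129 [377.5 190.5] [11. 13.] 90.0
top screw_tin 0.48 [175.3 217.2] 1254 [231.8 178.9] [58.  37.1] 1.6
side tray 0.85 [190.2 258.6] 1034 [257.5 182.5] [47. 43.] 90.0
side adapter_mid 0.65 [180.3 254.3] 258 [257.5 182. ] [22. 11.] 90.0
side clamp 0.74 [268.8 252. ] 924 [249.4 269.7] [51.8 21.3] 2.4
side lever_knob 0.58 [263.7 231.7] 146 [232.4 265.1] [24.3  8.8] 29.4
side bottle 0.57 [137.6 274.1] 358 [270. 134.] [32. 12.] 90.0
side screw_tin 0.53 [329.9 249. ] 357 [247. 332.] [21.2 19.8] 45.0
```

The top view shows the tray at about (col 232, row 178), the clamp at (327, 188), the bottle at (178, 163) and the tin at (377, 190). In the side view they are at (258, 183), (250, 269), (270, 134) and (247, 332). Both cameras are coarse, so I'll zoom in.

Run:
```python
from h import *
a=cv2.imread("pics/top0.png");b=cv2.imread("pics/side0.png")
def crop(im,c0,r0,w,h,s=7): return cv2.resize(im[r0:r0+h,c0:c0+w],None,fx=s,fy=s,interpolation=cv2.INTER_CUBIC)
T=np.vstack([np.hstack([crop(a,200,156,57+8,42,6),crop(a,312,162,40,42,6)]),np.zeros((6,630,3),np.uint8),np.hstack([crop(b,232,156,52,56,6),crop(b,220,250,53,56,6)])])
print(T.shape);cv2.imwrite("pics/z.png",T)
print("tray", px2w("top",[178.7,231.9],.024),px2w("side",[183,258],.02))
print("mid",tri(ray("top",[178.5,232]),ray("side",[181.5,257.5])))
print("clamp",px2w("top",[188,326.5],.015),px2w("side",[269.7,249.4],.015))
print("knob",tri(ray("top",[202,326.5]),ray("side",[262,225.5])))
```

```text
(594, 630, 3)
tray [0.56197167 0.2017806  0.024     ] [0.56508194 0.18702015 0.02      ]
mid (array([0.56429226, 0.20167197, 0.01525338]), [np.float64(0.00046801755887767915), np.float64(0.0004680175588776659)])
clamp [ 0.51365105 -0.23018897  0.015     ] [ 0.51396166 -0.23936994  0.015     ]
knob (array([ 0.44028831, -0.22214202,  0.04045886]), [np.float64(0.004963490196036102), np.float64(0.004963490196036173)])
```

View pics/z.png

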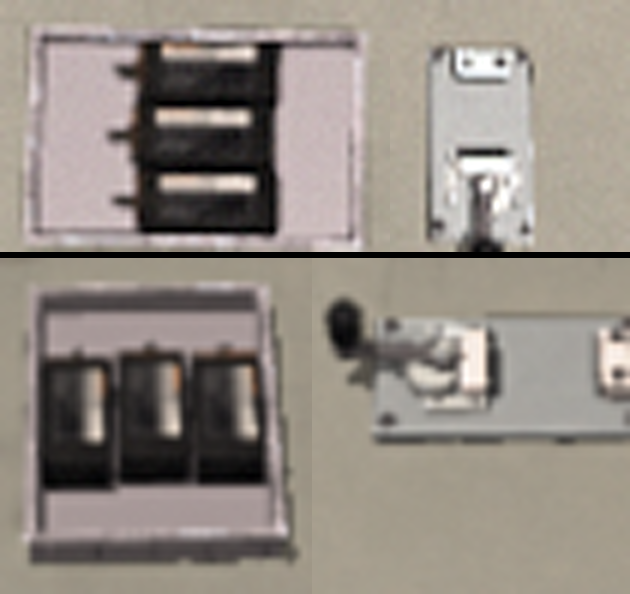

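The zoom shows the boots pointing to +y (left in the top view), with about 60 mm free at the −y end. The clamp's −x, with the lever and knob, faces the robot. I'll fit the models to the image edges.

```bash
cat > fit.py <<'E'
from h import *
from scipy.optimize import minimize
def rect(x0,x1,y0,y1,z,n=60):
    t=np.linspace(0,1,n)[:,None];c=np.array([[x0,y0,z],[x1,y0,z],[x1,y1,z],[x0,y1,z]])
    return np.vstack([c[i]+(c[(i+1)%4]-c[i])*t for i in range(4)])
def gradimg(im):
    g=cv2.GaussianBlur(im.astype(np.float32),(0,0),.8);gx=cv2.Sobel(g,-1,1,0);gy=cv2.Sobel(g,-1,0,1)
    return np.minimum(np.sqrt(gx**2+gy**2).sum(2),500)
def place(P,p):
    c,s=np.cos(p[2]),np.sin(p[2]);return np.c_[p[0]+c*P[:,0]-s*P[:,1],p[1]+s*P[:,0]+c*P[:,1],P[:,2]]
def fit(P,p0,G):
    def f(q):
        p=[q[0]/1e3,q[1]/1e3,q[2]/50];s=0
        for c,g in G.items():
            u=w2px(c,place(P,p)).astype(np.float32);s-=cv2.remap(g,u[:,:1],u[:,1:],cv2.INTER_LINEAR).mean()
        return s
    best=None
    for dx in(-8,0,8):
        for dy in(-8,0,8):
            q0=np.array([p0[0]*1e3+dx,p0[1]*1e3+dy,p0[2]*50])
            r=minimize(f,q0,method="Nelder-Mead",options=dict(initial_simplex=np.vstack([q0,q0+[4,0,0],q0+[0,4,0],q0+[0,0,2]])))
            if best is None or r.fun<best.fun:best=r
    q=best.x;return np.array([q[0]/1e3,q[1]/1e3,q[2]/50]),best.fun
TRAY=np.vstack([rect(-.081,.081,-.125,.125,.024),rect(-.077,.077,-.121,.121,.024)])
PLATE=rect(-.1,.05,-.04,.04,.01)
MID=rect(-.0245,.0245,-.063,.045,.033)
E
python3 - <<'E'
from fit import *
im={"top":cv2.imread("pics/top0.png"),"side":cv2.imread("pics/side0.png")}
G={c:gradimg(i) for c,i in im.items()}
for n,P,p0 in(("tray",TRAY,(.563,.2,0)),("clamp",PLATE,(.539,-.235,0)),("mid",MID,(.564,.2,0)),("near",MID,(.513,.2,0)),("far",MID,(.615,.2,0))):
    for GG in(G,{"top":G["top"]},{"side":G["side"]}):
        p,s=fit(P,p0,GG);print(n,list(GG),np.round(p,4),round(float(s)))
        if len(GG)==2:
            for c in im:
                for u in w2px(c,place(P,p)): im[c][int(round(u[1])),int(round(u[0]))]=(0,255,0)
def crop(im,c0,r0,w,h,s=7): return cv2.resize(im[r0:r0+h,c0:c0+w],None,fx=s,fy=s,interpolation=cv2.INTER_NEAREST)
a,b=im["top"],im["side"]
T=np.vstack([np.hstack([crop(a,200,156,60,50,5),crop(a,312,162,60,50,5)]),np.hstack([crop(b,232,156,60,60,5),crop(b,220,250,60,60,5)])])
cv2.imwrite("pics/z2.png",T)
E
```

```text
tray ['top', 'side'] [ 0.5627  0.1949 -0.0277] -685Traceback (most recent call last):
  File "<stdin>", line 6, in <module>
  File "fit.py", line 21, in fit
    r=minimize(f,q0,method="Nelder-Mead",options=dict(initial_simplex=np.vstack([q0,q0+[4,0,0],q0+[0,4,0],q0+[0,0,2]])))
    res = _minimize_neldermead(fun, x0, args, callback, bounds=bounds,
                               **options)
    fxc = func(xc)
    fx = function(np.copy(x), *(wrapper_args + args))
  File "fit.py", line 15, in f
    u=w2px(c,place(P,p)).astype(np.float32);s-=cv2.remap(g,u[:,:1],u[:,1:],cv2.INTER_LINEAR).mean()
      ~~~~^^^^^^^^^^^^^^
  File "h.py", line 16, in w2px
    m=bot.camera_model(cam);T=np.linalg.inv(np.array(m["world_from_camera"]))
ValueError: time passes only in moves, steps and waits
```

```bash
python3 - <<'E'
s=open("h.py").read().replace("bot.camera_model(","cmod(").replace("def px2w","import functools\n@functools.cache\ndef cmod(c): return bot.camera_model(c)\ndef px2w",1)
open("h.py","w").write(s)
E
cat > run.py <<'E'
from fit import *
im={"top":cv2.imread("pics/top0.png"),"side":cv2.imread("pics/side0.png")}
G={c:gradimg(i) for c,i in im.items()}
for n,P,p0 in(("tray",TRAY,(.563,.2,0)),("clamp",PLATE,(.539,-.235,0)),("mid",MID,(.564,.2,0)),("near",MID,(.513,.2,0)),("far",MID,(.615,.2,0))):
    for GG in(G,{"top":G["top"]},{"side":G["side"]}):
        p,s=fit(P,p0,GG);print(n,list(GG),np.round(p,4),round(float(s)))
        if len(GG)==2:
            for c in im:
                for u in w2px(c,place(P,p)): im[c][int(round(u[1])),int(round(u[0]))]=(0,255,0)
def crop(im,c0,r0,w,h,s=7): return cv2.resize(im[r0:r0+h,c0:c0+w],None,fx=s,fy=s,interpolation=cv2.INTER_NEAREST)
a,b=im["top"],im["side"]
T=np.vstack([np.hstack([crop(a,200,156,60,50,5),crop(a,312,162,60,50,5)]),np.hstack([crop(b,232,156,60,60,5),crop(b,220,250,60,60,5)])])
cv2.imwrite("pics/z2.png",T)
E
time python3 run.py
```

```text
tray ['top', 'side'] [ 0.5627  0.1949 -0.0277] -685
tray ['top'] [ 0.5634  0.1947 -0.0277] -266
tray ['side'] [ 0.5623  0.1954 -0.0194] -423
clamp ['top', 'side'] [ 0.5493 -0.2353 -0.0478] -650
clamp ['top'] [ 0.5498 -0.2383 -0.051 ] -336
clamp ['side'] [ 0.5387 -0.2348 -0.048 ] -337
mid ['top', 'side'] [ 0.5423  0.2024 -0.0335] -871
mid ['top'] [ 0.5574  0.2046 -0.0191] -489
mid ['side'] [ 0.5422  0.2024 -0.0296] -394
near ['top', 'side'] [ 0.5092  0.1997 -0.0678] -880
near ['top'] [ 0.5104  0.2011 -0.0036] -495
near ['side'] [ 0.506   0.1976 -0.0193] -413
far ['top', 'side'] [ 0.5938  0.1997 -0.0391] -867
far ['top'] [ 0.597   0.2033 -0.0202] -487
far ['side'] [0.5945 0.1757 0.179 ] -415
real	0m2.674s
user	0m3.231s
sys	0m0.056s
```

View pics/z2.png

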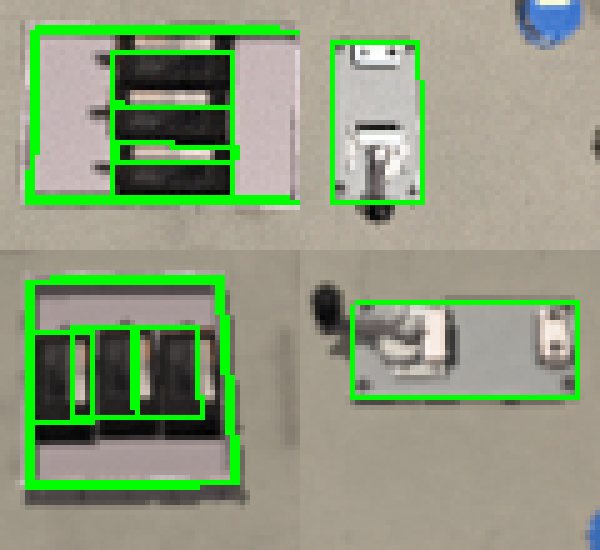

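```bash
cat > go.py <<'E'
import sys
from h import *
from scipy.spatial.transform import Rotation as R
# args: x y z toolx_angle_deg groups -> shift in tool axes
o=bot.get_obs();r=R.from_quat(o["tool_rot"]);M=r.as_matrix()
a0=np.degrees(np.arctan2(M[1,0],M[0,0]))
print("at",np.round(o["eef_pos"],4),round(a0,2),"F",np.round(o["ft_force"],1),round(o["grip_width"],4),"t",round(o["clock"],2),np.round(o["joint_pos"],2))
v=[float(s) for s in sys.argv[1:]]
for i in range(0,len(v),4):
    d=M.T@(np.array(v[i:i+3])-o["eef_pos"])*100
    print(np.round(d,2),"yaw",round(-((v[i+3]-a0+180)%360-180),1))
E
python3 go.py .565 .2915 .2 88.6
```

```text
at [ 0.1371 -0.4809  0.2005] 15.92 F [-0.  -0.2 -0.5] 0.0858 t 0.8 [-1.29  0.24  0.01  1.34  0.    1.57]
[ 6.233e+01 -6.254e+01  4.000e-02] yaw -72.7
```

Request:
move_arm(
  motion=[
    {"x": 62.3,"y": -62.5,"z": 4,"yaw": -72.7},
    {"x": 62.3,"y": -62.5,"z": 4,"yaw": -72.7},
    {"x": 62.3,"y": -62.5,"z": 4,"yaw": -72.7},
    {"x": 62.3,"y": -62.5,"z": 4,"yaw": -72.7},
    {"x": 62.3,"y": -62.5,"z": 4,"yaw": -72.7},
    {"x": 62.3,"y": -62.5,"z": 4,"yaw": -72.7},
    {"x": 62.3,"y": -62.5,"z": 4,"yaw": -72.7},
    {"x": 62.3,"y": -62.5,"z": 4,"yaw": -72.7},
    {"x": 62.3,"y": -62.5,"z": 4,"yaw": -72.7},
    {"x": 62.3,"y": -62.5,"z": 4,"yaw": -72.7},
    {"x": 62.3,"y": -62.5,"z": 4,"yaw": -72.7},
    {"x": 62.3,"y": -62.5,"z": 4,"yaw": -72.7},
    {"x": 62.3,"y": -62.5,"z": 4,"yaw": -72.7},
    {"x": 62.3,"y": -62.5,"z": 4,"yaw": -72.7},
    {"x": 62.3,"y": -62.5,"z": 4,"yaw": -72.7},
    {"x": 62.3,"y": -62.5,"z": 4,"yaw": -72.7},
    {"x": 62.3,"y": -62.5,"z": 4,"yaw": -72.7},
    {"x": 62.3,"y": -62.5,"z": 4,"yaw": -72.7},
  ],
  gripper=-1,
)

```text
clock: 3.05
eef_pos: [0.5647, 0.2897, 0.1615]
tool_rot: [0.716, 0.698, 0.0, 0.0]
ft_force: [0.1, -0.9, -0.0]
grip_width: 0.0002
grasp_force: 0.0
```

```bash
python3 go.py .565 .2915 .05 88.6 .565 .2915 .01 88.6
```

```text
at [0.5647 0.2897 0.1615] 88.52 F [ 0.1 -0.9 -0. ] 0.0002 t 3.05 [ 0.47  0.53  0.33  1.37 -0.    2.07]
[1.800e-01 1.000e-02 1.115e+01] yaw -0.1
[1.800e-01 1.000e-02 1.515e+01] yaw -0.1
```

Request:
move_arm(
  motion=[
    {"z": 5},
    {"z": 9},
    {"z": 12},
    {"z": 13.5},
    {"z": 14.5},
    {"z": 15},
    {"z": 15},
    {"z": 15},
  ],
)

```text
invalid input at $.motion[0]: expected keys x, y, z, yaw
```

```bash
python3 - <<'E'
from h import *
a=bot.camera("top");b=bot.camera("side");cv2.imwrite("pics/t1.png",a);cv2.imwrite("pics/s1.png",b)
def crop(im,c0,r0,w,h,s=6): return cv2.resize(im[r0:r0+h,c0:c0+w],None,fx=s,fy=s,interpolation=cv2.INTER_CUBIC)
cv2.imwrite("pics/v1.png",np.hstack([crop(a,198,150,65,60),crop(b,225,150,65,60)]))
E
python3 go.py .5636 .231 .01 88.6
```

```text
at [0.5649 0.29   0.1614] 88.54 F [ 0.5 -0.5 -0.3] 0.0001 t 3.15 [ 0.47  0.53  0.33  1.37 -0.    2.07]
[-5.910e+00  1.000e-02  1.514e+01] yaw -0.1
```

View pics/v1.png

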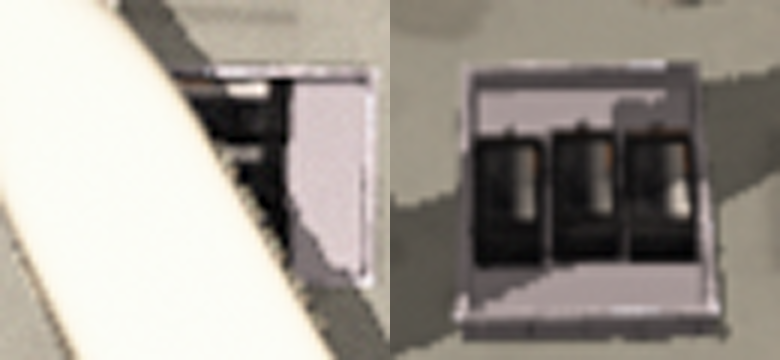

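The side view clearly shows the tray and all three adapters: the mid one at crop x≈585, with its top edge at y≈130 and its front bottom edge at y≈260. The boots are at the far side.

Request:
move_arm(
  motion=[
    {"x": 0.1,"y": 0,"z": 5,"yaw": 0},
    {"x": 0.1,"y": 0,"z": 9,"yaw": 0},
    {"x": 0.1,"y": 0,"z": 12,"yaw": 0},
    {"x": 0.1,"y": 0,"z": 13.5,"yaw": 0},
    {"x": 0.1,"y": 0,"z": 14.5,"yaw": 0},
    {"x": 0.1,"y": 0,"z": 15,"yaw": 0},
    {"x": 0.1,"y": 0,"z": 15,"yaw": 0},
    {"x": 0.1,"y": 0,"z": 15,"yaw": 0},
  ],
)

```text
clock: 4.15
eef_pos: [0.5655, 0.2925, 0.0114]
tool_rot: [0.716, 0.699, 0.001, 0.0]
ft_force: [0.9, 0.4, 0.7]
grip_width: -0.0001
grasp_force: 0.0
```

```bash
python3 - <<'E'
from h import *
b=bot.camera("side")
cv2.imwrite("pics/s2.png",cv2.resize(b[130:215,215:300],None,fx=6,fy=6,interpolation=cv2.INTER_CUBIC))
E
python3 go.py .5636 .231 .01 88.6
```

```text
at [0.5655 0.2924 0.0114] 88.62 F [-0.1 -0.8  0.7] -0.0 t 4.2 [ 0.48  0.64  0.11  1.04 -0.    2.07]
[-6.15 -0.04  0.13] yaw 0.0
```

View pics/s2.png

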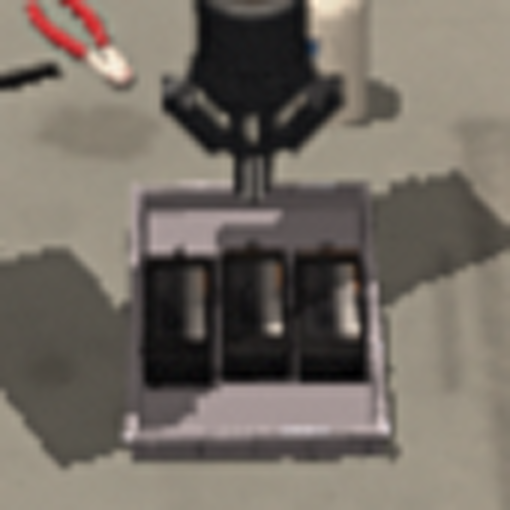

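The gripper is down behind the boots. The shut fingertips show at crop (252, 200) and the mid boot at (252, 247). I'll check the projection.

Run:
```python
from h import *
f=lambda p:np.round((w2px("side",p)[0]-[215,130])*6,0)
for p in ([.5655,.2815,.0114],[.5655,.3035,.0114],[.5655,.2925,.03],[.563+.003,.195+.121,.003],[.563+.003,.195+.121,.024],[.563,.266,.018],[.563,.263,.018]):print(p,f(p))
b=bot.camera("side")
u=w2px("side",[.5655,.2925,.0114])[0];print(u)
```

```text
[0.5655, 0.2815, 0.0114] [251. 237.]
[0.5655, 0.3035, 0.0114] [250. 216.]
[0.5655, 0.2925, 0.03] [251. 206.]
[0.566, 0.316, 0.003] [250. 214.]
[0.566, 0.316, 0.024] [250. 191.]
[0.563, 0.266, 0.018] [249. 244.]
[0.563, 0.263, 0.018] [249. 247.]
[256.77059831 167.74595602]
```

Request:
move_arm(
  motion=[
    {"x": -0.6,"y": 0,"z": 0.1,"yaw": 0},
    {"x": -1.0,"y": 0,"z": 0.1,"yaw": 0},
    {"x": -1.3,"y": 0,"z": 0.1,"yaw": 0},
    {"x": -1.6,"y": 0,"z": 0.1,"yaw": 0},
    {"x": -1.9,"y": 0,"z": 0.1,"yaw": 0},
    {"x": -2.2,"y": 0,"z": 0.1,"yaw": 0},
    {"x": -2.5,"y": 0,"z": 0.1,"yaw": 0},
    {"x": -2.8,"y": 0,"z": 0.1,"yaw": 0},
    {"x": -3.1,"y": 0,"z": 0.1,"yaw": 0},
    {"x": -3.4,"y": 0,"z": 0.1,"yaw": 0},
  ],
)

```text
clock: 5.5
eef_pos: [0.564, 0.2579, 0.0094]
tool_rot: [0.716, 0.699, -0.0, -0.0]
ft_force: [-0.9, -0.1, -0.3]
grip_width: -0.0001
grasp_force: 0.0
```

```bash
python3 - <<'E'
from h import *
b=bot.camera("side")
cv2.imwrite("pics/s3.png",cv2.resize(b[140:215,225:290],None,fx=8,fy=8,interpolation=cv2.INTER_CUBIC))
E
python3 go.py .5636 .231 .01 88.6
```

```text
at [0.564  0.2575 0.0094] 88.6 F [-0.9 -0.4 -0.4] -0.0001 t 5.55 [ 0.43  0.61  0.06  1.02 -0.    2.02]
[-2.65  0.03 -0.06] yaw -0.0
```

View pics/s3.png

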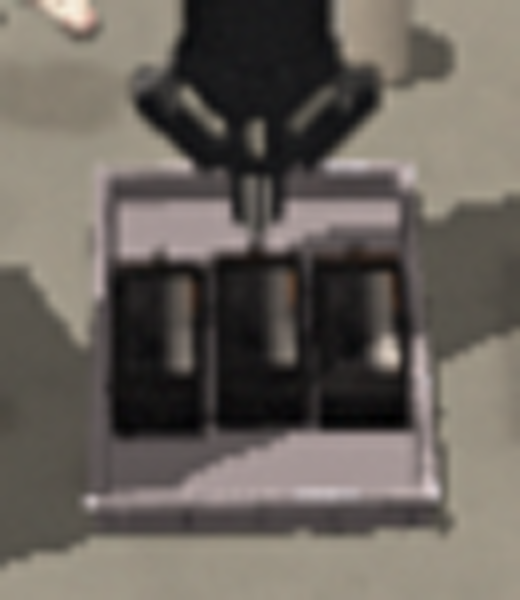

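Run:
```python
from h import *
b=bot.camera("side");a=cv2.imread("pics/side0.png")
for im in(a,b):
    print(im[160:180,249:266].mean(2).astype(int)); 
for p in([.564,.2465,.0094],[.564,.2685,.0094],[.564,.2465,.05],[.564,.2575,.033],[.564,.2575,.06],[.564,.2575,.082]):print(p,w2px("side",p)[0].round(1))
t=bot.camera("top");print("top")
print(t[160:200,190:236].mean(2).astype(int)[::3,::2])
```

```text
[[173 166 166 166 166 162 148 147 148 149 149 151 156 154 151 159 177]
 [132 128 128 129 127 122 112 112 111 105 100 100 106 107 102 112 124]
 [ 84  85  85  83  83  80  80  79  78  75  74  72  75  75  74  76  75]
 [ 72  73  71  70  71  70  71  71  72  74  74  73  74  74  75  74  72]
 [ 76  78  78  76  78  77  76  77  78  78  79  79  79  79  79  79  77]
 [142 142 142 141 142 141 142 141 143 142 142 141 142 142 142 141 142]
 [159 159 160 160 159 160 160 158 160 160 160 159 159 159 160 159 159]
 [157 158 157 158 159 157 157 158 157 157 157 158 158 157 157 158 157]
 [157 157 158 157 157 157 159 159 157 158 157 157 158 157 157 156 157]
 [158 157 157 158 159 159 160 153 146 160 160 160 158 159 158 158 158]
 [159 161 159 160 160 162 151 108 106 141 162 162 160 159 161 159 160]
 [161 156 136 109 103 104  96  62  62  86 102 101 101 124 153 127 129]
 [106 118 100  54  40  44  44  40  37  39  42  41  40  80 122  72  68]
 [ 41  70  86  37  34  39  39  41  45  60  84  89  58  65 107  42  30]
 [ 32  52  86  41  46  56  54  51  63  94 134 147 110  61  85  38  37]
 [ 60  53  87  42  49  61  60  54  
[... 2626 characters left out ...]
244 244 243 243 243]
 [189 188 192 192 192 189 189 212 141 227 241 243 243 243 243 243 244 243
  244 244 243 244 243]
 [187 189 184 190 187 188 189 207 171 189 236 242 243 244 243 243 244 243
  245 243 244 243 244]
 [185 187 192 192 190 190 192 195 167 178 219 239 242 243 243 244 244 244
  242 244 244 243 243]
 [186 189 189 189 188 191 188 216 161 203 176 232 242 243 243 243 243 243
  244 244 243 243 244]
 [182 184 187 194 188 188 190 223 165 219 152 203 238 242 244 243 243 243
  244 243 243 244 244]
 [164 182 185 189 187 190 187 200 204 200 201 140 224 240 243 243 244 244
  244 243 243 243 243]
 [156 175 182 183 184 184 189 185 184 186 191 160 169 235 242 243 243 244
  244 244 244 244 243]]
```

Run:
```python
from h import *
s=cv2.resize(cv2.imread("pics/s2.png"),(85,85),interpolation=cv2.INTER_AREA).mean(2).astype(int)
print(s[24:44,34:51])
b=bot.camera("side");cv2.imwrite("pics/s3full.png",b)
a=cv2.imread("pics/side0.png")
# bottom edges (dark->floor) of adapters columns
for c in(244,247,256,260,267,271):print(c,a[190:198,c].mean(1).astype(int),b[190:198,c].mean(1).astype(int))
```

```text
[[ 39  23  31  35  26  22  24  29  32  23  22  25  36  44  35  49  97]
 [ 93  69  86  92  58  25  24  27  28  29  25  51  97 118  98  98 135]
 [137 130 137 142 113  41  36  56  59  66  41  82 139 150 139 136 146]
 [148 149 150 153 131  51  56  84  74  83  48  93 150 152 148 147 148]
 [146 147 149 152 130  50  63  92  74  86  55 101 150 152 148 149 148]
 [150 150 153 155 131  48  61  91  74  86  59 106 148 150 147 147 148]
 [167 162 163 165 139  53  61  90  72  85  58  94 119 118 115 119 129]
 [131 127 128 130 109  48  66  91  73  86  54  70  81  81  77  83  92]
 [ 86  85  85  84  77  60  80  89  71  90  71  70  71  71  69  73  74]
 [ 70  70  70  69  69  68  74  69  57  75  74  73  72  73  74  74  74]
 [ 81  81  80  79  80  81  81  77  75  80  82  84  82  75  75  76  76]
 [137 137 139 139 139 140 139 139 139 140 141 139 122  88  82  84  84]
 [159 159 159 157 156 157 157 157 158 158 158 148 115  89  88  89  87]
 [157 156 145 120 116 117 118 117 118 118 117 111  91  86  88  88  88]
 [155 146 111  87  86  89  88  88  88  89  89  88  86  87  88  88  89]
 [156 141  93  83  87  90  88  82  80  87  89  89  90  89  89  89  90]
 [160 145  97  86  88  89  82  61  60  77  89  89  89  88  90  89  89]
 [158 147 106  70  56  57  52  36  35  47  56  55  57  70  82  71  71]
 [100 100  77  38  24  26  25  22  22  24  26  26  25  46  66  42  38]
 [ 32  44  48  22  18  22  23  23  25  34  46  49  34  39  56  26  17]]
244 [ 20  14  15  10  55 142 162 158] [19 15 15 14 46 83 91 88]
247 [ 20   9  10   9  55 142 161 158] [16 15 12 13 45 82 91 88]
256 [ 17  17   6  43 141 162 157 156] [ 13  15  10  31  77  90 141 157]
260 [ 12  10  10  55 142 160 158 157] [ 11   8   8  47 103 148 157 155]
267 [ 17  17   6  39 140 162 158 156] [ 16  15   7  38 141 159 157 154]
271 [ 16  11   4  37 142 161 158 155] [ 17  15   6  38 139 158 156 154]
```

Request:
move_arm(
  motion=[
    {"x": 1.2,"y": 0,"z": 0,"yaw": 0},
    {"x": 2.6,"y": 0,"z": 0,"yaw": 0},
    {"x": 3.4,"y": 0,"z": 0,"yaw": 0},
    {"x": 3.4,"y": 0,"z": 0.3,"yaw": 0},
    {"x": 3.4,"y": 0,"z": 0.5,"yaw": 0},
    {"x": 3.4,"y": 0,"z": 0.5,"yaw": 0},
  ],
)

```text
clock: 6.45
eef_pos: [0.5645, 0.2915, 0.0039]
tool_rot: [0.716, 0.698, -0.001, -0.0]
ft_force: [0.3, 0.4, 0.7]
grip_width: 0.0001
grasp_force: 0.0
```

Run:
```python
from h import *
b=bot.camera("side");t=bot.camera("top");cv2.imwrite("pics/s4.png",b);cv2.imwrite("pics/t4.png",t)
print(b[150:172,249:266].mean(2).astype(int))
o=bot.get_obs();print(o["eef_pos"],o["ft_force"],o["joint_pos"])
```

```text
[[ 72  98  92  56  25  22  27  39  35  21  23  39  86 123  79  39  22]
 [ 37  72 111 120  41  27  59 104  95  32  25  63 108  96  43  24  22]
 [ 24  41  74  93  32  24  56 101  90  30  25  51  78  46  26  26  23]
 [ 24  27  34  45  25  24  52  91  80  30  23  29  40  28  27  22  23]
 [ 22  26  26  27  23  28  53  90  80  34  26  26  26  25  23  20  38]
 [ 18  19  20  22  20  24  37  58  49  27  25  24  22  22  21  39  86]
 [ 56  35  39  38  26  20  22  25  23  21  21  29  47  52  54  95 134]
 [124 113 131 124  73  27  29  44  28  23  35  85 133 134 131 139 149]
 [146 143 152 145 101  36  54  80  61  51  47 107 154 154 150 149 150]
 [148 150 152 148 108  41  67  85  72  68  51 112 153 151 149 148 150]
 [170 164 167 161 120  48  75  80  71  76  54  98 122 119 115 118 132]
 [131 127 128 125  93  43  71  80  71  76  39  66  79  82  72  82  91]
 [ 85  84  85  81  61  36  71  80  70  75  39  61  71  72  70  73  73]
 [ 71  72  71  70  59  45  73  78  71  83  53  71  74  75  74  75  73]
 [ 76  77  76  76  74  73  87  81  77  93  77  79  73  74  74  74  74]
 [140 141 141 142 142 143 144 141 142 146 143 130  88  84  84  85  83]
 [159 159 158 160 161 161 161 160 160 161 151 113  87  88  88  87  88]
 [156 148 115 114 115 115 115 116 115 117 110  89  86  88  89  88  90]
 [155 143  88  83  87  86  87  86  88  87  87  86  88  87  88  88  88]
 [157 144  87  85  88  89  88  86  79  87  89  89  89  88  88  89  90]
 [159 147  93  87  89  91  85  60  58  79  90  91  91  90  91  90  89]
 [162 153 108  69  56  58  52  35  36  48  56  56  57  69  84  70  71]]
[0.56486898 0.2916369  0.00434177] [0.0283217  0.08747306 1.22425776] [ 4.76632492e-01  6.44386674e-01  1.02723764e-01  1.02939607e+00
 -7.03617405e-05  2.07215713e+00]
```

Run:
```python
from h import *
for z in(.2,.21,.23,.27):print(z,w2px("side",[.137,-.481,z]).round(1),w2px("top",[.137,-.481,z]).round(1))
a=cv2.imread("pics/side0.png").mean(2).astype(int)
print(a[284:324:2,92:122])
b=cv2.imread("pics/side0.png")[230:330,60:150];c=cv2.imread("pics/s4.png")[110:200,215:305]
T=np.hstack([cv2.resize(b,(396,440),interpolation=cv2.INTER_CUBIC),cv2.resize(c,(400,440),interpolation=cv2.INTER_CUBIC)]);cv2.imwrite("pics/v5.png",T)
```

```text
0.2 [[111.3 304.5]] [[402.7 271.5]]
0.21 [[110.5 302.4]] [[403.7 271.6]]
0.23 [[108.8 298. ]] [[405.7 271.8]]
0.27 [[105.5 289. ]] [[410.  272.2]]
[[ 82  65  44  35  39  44  82 112 113 114  82  42  25  17  15  37  37  34
   80  83  80  80  79  80  78  79  79  79  80  79]
 [ 81  82  76  47  32  28  51 106 113 113  93  40  19  24  48  61  40  31
   52  80  81  79  79  79  79  80  80  78  79  80]
 [ 82  81  82  66  53  38  73 109 111 110 112  59  56  61  56  77  47  36
   39  80  82  80  81  82  79  80  80  80  80  80]
 [ 83  83  82  70  50  52  59 111 123 147 188 138  92  74  57  38  37  35
   34  66  81  80  80  80  79  80  79  79  80  79]
 [ 84  84  84  78  85  76  72 136 134 113  97  69  40  33  28  22  36  39
   60  80  82  82  80  81  79  79  81  80  81  81]
 [ 84  82  84  83  52  32  28  33  56  61  61  61  38  29  30  24  23  33
   77  81  81  80  82  80  81  80  79  80  80  81]
 [ 83  82  83  84  84  49  30  30  45  60  64  60  46  31  31  31  27  34
   47  81  82  80  79  79  79  80  80  79  79  78]
 [ 80  84  82  82  83  67  37  28  28  33  50  49  45  33  30  34  30  22
   2
[... 847 characters left out ...]
 78  78  78  78  78  80
   79  79  77  76  76  75  75  75  74  75  76  75]
 [ 53  57  61  60  58  58  52  72  78  79  78  78  78  78  79  78  77  79
   77  77  76  78  77  74  75  76  74  75  75  76]
 [ 57  58  58  59  59  60  65  74  78  78  78  78  78  76  78  79  79  79
   79  78  78  77  78  79  79  77  74  77  75  74]
 [ 58  59  57  58  58  62  64  61  73  78  79  78  78  78  78  77  78  76
   76  77  78  78  79  77  79  79  76  76  77  76]
 [ 58  60  58  59  59  62  64  60  62  76  80  78  78  79  79  79  79  79
   78  78  78  79  78  78  78  80  79  78  77  78]
 [ 61  61  58  59  58  64  62  60  59  63  78  80  77  78  79  79  80  79
   80  79  80  79  80  80  80  80  80  80  79  80]]
```

View pics/v5.png

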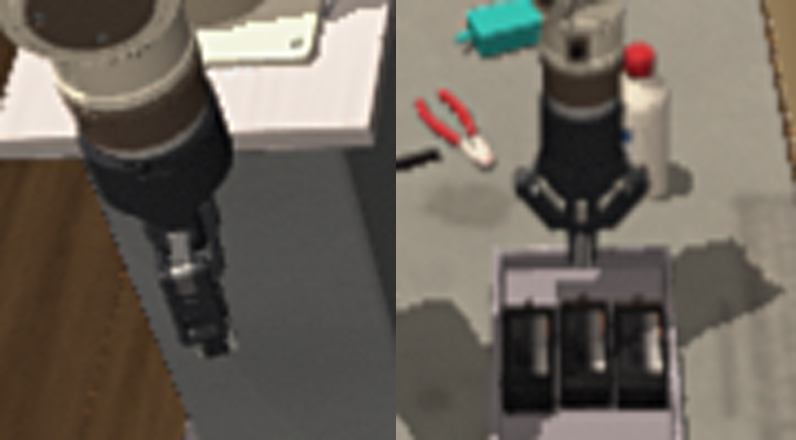

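The right crop shows the shut fingertip at about px (257, 164.5), in front of the tray's back wall and about 5 rows higher than its reported pose projects to. The left crop shows the start pose, with tips at row ~310. I'll check whether the start pose has the same offset.

Run:
```python
from h import *
from scipy.optimize import least_squares
T=np.array([.137,-.481,.2]);ux=np.array([.962,.274,0]);uy=np.array([.274,-.962,0])
for back in(.013,.04):
  for sy in(.0425,.057):
    for sx in(-.011,0,.011):print(back,sy,sx,w2px("side",T+ux*sx+uy*sy+[0,0,back])[0].round(1))
a=cv2.imread("pics/side0.png").mean(2).astype(int)
print(a[300:316,98:118])
```

```text
0.013 0.0425 -0.011 [107.6 316.1]
0.013 0.0425 0 [111.9 315. ]
0.013 0.0425 0.011 [116.2 313.8]
0.013 0.057 -0.011 [108.2 320.8]
0.013 0.057 0 [112.5 319.6]
0.013 0.057 0.011 [116.8 318.5]
0.04 0.0425 -0.011 [105.3 310.3]
0.04 0.0425 0 [109.7 309.1]
0.04 0.0425 0.011 [114.  307.9]
0.04 0.057 -0.011 [105.8 315. ]
0.04 0.057 0 [110.3 313.8]
0.04 0.057 0.011 [114.7 312.6]
[[ 63  37  32  29  31  31  30  30  31  29  32  26  22  33  78  79  80  80
   79  80]
 [ 74  43  28  31  32  31  35  30  29  29  30  28  19  29  74  80  79  77
   80  79]
 [ 82  48  29  30  39  29  27  27  26  26  29  28  27  54  65  78  79  78
   78  79]
 [ 82  62  36  24  20  25  24  26  30  32  35  30  26  47  68  77  77  77
   78  78]
 [ 81  73  43  27  21  38  35  35  39  46  47  34  28  37  71  76  76  77
   77  78]
 [ 80  81  53  33  37  83  59  46  44  40  46  37  29  46  90  66  75  76
   76  75]
 [ 80  80  59  32  29  55  45  44  41  37  32  27  23  45 102  76  75  77
   77  76]
 [ 78  80  65  39  28  35  37  33  29  22  22  25  28  65 105  93  78  76
   76  75]
 [ 79  81  80  62  46  52  64  65  38  25  25  25  21  36 102 106  81  75
   76  76]
 [ 79  80  79  80  80  80  90  80  40  24  21  26  23  27  79  91  78  75
   75  75]
 [ 80  80  78  79  79  78  82 101  57  27  26  33  48  51  72  75  75  75
   74  73]
 [ 79  79  78  77  78  77  78  86  73  57  64  76  80  79  77  75  74  75
   75  73]
 [ 73  80  78  77  76  77  78  78  78  78  78  80  79  79  77  76  76  75
   75  75]
 [ 73  80  78  78  77  79  77  78  79  79  79  79  78  78  78  78  76  75
   74  74]
 [ 52  72  78  79  78  78  78  78  79  78  77  79  77  77  76  78  77  74
   75  76]
 [ 63  77  79  79  78  78  78  78  78  77  79  78  79  77  77  78  78  76
   75  75]]
```

Request:
move_arm(
  motion=[
    {"x": 0,"y": 0,"z": 0.2,"yaw": 0},
    {"x": 0,"y": 0,"z": 0.4,"yaw": 0},
    {"x": 0,"y": 0,"z": 0.6,"yaw": 0},
    {"x": 0,"y": 0,"z": 0.8,"yaw": 0},
    {"x": 0,"y": 0,"z": 0.8,"yaw": 0},
  ],
)

```text
clock: 7.18
eef_pos: [0.5647, 0.2919, -0.0039]
tool_rot: [0.716, 0.699, -0.0, -0.0]
ft_force: [0.3, 0.2, -0.1]
grip_width: 0.0005
grasp_force: 0.0
```

Run:
```python
from h import *
b=bot.camera("side")
print(b[158:170,252:262].mean(2).astype(int))
o=bot.get_obs();print(o["eef_pos"],o["ft_force"])
```

```text
[[ 95  49  23  22  24  25  23  24  51  89]
 [136  80  31  43  44  43  39  45 100 140]
 [162 115  43  65  73  68  67  52 101 124]
 [126  95  42  70  82  72  75  40  67  80]
 [ 81  62  36  71  81  71  76  37  52  71]
 [ 68  50  35  69  79  71  72  34  52  73]
 [ 75  66  51  69  77  67  77  50  62  75]
 [143 143 134 111  81  82 119 124  86  84]
 [160 162 156 129 102 117 127 111  90  88]
 [115 115 113 103  95 104 100  89  88  89]
 [ 86  85  87  88  88  89  89  89  86  88]
 [ 87  88  89  89  86  81  87  91  90  90]]
[ 0.5647477   0.29201189 -0.00372332] [-0.0672055  -0.11912007  0.57723726]
```

Request:
move_arm(
  motion=[
    {"x": 0,"y": 0,"z": 0.2,"yaw": 0},
    {"x": 0,"y": 0,"z": 0.4,"yaw": 0},
    {"x": 0,"y": 0,"z": 0.6,"yaw": 0},
    {"x": 0,"y": 0,"z": 0.6,"yaw": 0},
  ],
)

```text
clock: 7.72
eef_pos: [0.5646, 0.2919, -0.0099]
tool_rot: [0.716, 0.699, -0.0, -0.0]
ft_force: [-0.1, 1.0, 0.7]
grip_width: 0.0002
grasp_force: 0.0
```

Request:
move_arm(
  motion=[
    {"x": 0,"y": 0,"z": 0.15,"yaw": 0},
    {"x": 0,"y": 0,"z": 0.3,"yaw": 0},
    {"x": 0,"y": 0,"z": 0.3,"yaw": 0},
  ],
)

```text
clock: 8.1
eef_pos: [0.5647, 0.292, -0.0128]
tool_rot: [0.716, 0.699, -0.0, -0.0]
ft_force: [0.4, 0.4, -0.1]
grip_width: -0.0004
grasp_force: 0.0
```

Request:
move_arm(
  motion=[
    {"x": 0,"y": 0,"z": 0.15,"yaw": 0},
    {"x": 0,"y": 0,"z": 0.3,"yaw": 0},
    {"x": 0,"y": 0,"z": 0.3,"yaw": 0},
  ],
)

```text
clock: 8.48
eef_pos: [0.5647, 0.292, -0.0158]
tool_rot: [0.716, 0.699, -0.0, -0.0]
ft_force: [0.2, 0.4, 0.2]
grip_width: 0.0
grasp_force: 0.0
```

Run:
```python
from h import *
b=bot.camera("side")
print(b[160:172,252:262].mean(2).astype(int))
o=bot.get_obs();print(o["eef_pos"],o["ft_force"])
```

```text
[[ 62  30  22  23  25  23  25  25  32  50]
 [ 88  49  22  33  46  46  41  28  42  65]
 [ 81  54  37  63  74  68  69  35  55  75]
 [ 70  54  40  73  82  71  76  37  57  77]
 [ 75  58  38  70  82  72  76  37  58  76]
 [138 103  42  69  79  71  75  42  64  86]
 [159 134  51  68  78  71  76  46  73  90]
 [118 106  70  86  80  75  89  70  84  89]
 [ 87  87  85  93  84  76  86  85  90  88]
 [ 87  89  90  91  86  77  88  90  90  88]
 [ 88  90  90  85  61  59  80  91  91  90]
 [ 64  57  58  51  35  35  48  56  54  57]]
[ 0.56482326  0.29201951 -0.01569731] [ 0.55155795 -0.27215939 -0.11826798]
```

Request:
move_arm(
  motion=[
    {"x": 0,"y": 0,"z": 0.2,"yaw": 0},
    {"x": 0,"y": 0,"z": 0.4,"yaw": 0},
    {"x": 0,"y": 0,"z": 0.4,"yaw": 0},
  ],
)

```text
clock: 8.9
eef_pos: [0.5646, 0.2919, -0.0199]
tool_rot: [0.716, 0.699, -0.0, -0.0]
ft_force: [-0.2, 0.0, -0.5]
grip_width: -0.0003
grasp_force: 0.0
```

Request:
move_arm(
  motion=[
    {"x": 0,"y": 0,"z": 0.15,"yaw": 0},
    {"x": 0,"y": 0,"z": 0.3,"yaw": 0},
    {"x": 0,"y": 0,"z": 0.3,"yaw": 0},
  ],
)

```text
clock: 9.28
eef_pos: [0.5647, 0.292, -0.0228]
tool_rot: [0.716, 0.699, -0.0, -0.0]
ft_force: [-0.0, -0.3, -0.3]
grip_width: -0.0001
grasp_force: 0.0
```

Request:
move_arm(
  motion=[
    {"x": 0,"y": 0,"z": 0.1,"yaw": 0},
    {"x": 0,"y": 0,"z": 0.2,"yaw": 0},
    {"x": 0,"y": 0,"z": 0.2,"yaw": 0},
  ],
)

```text
clock: 9.65
eef_pos: [0.5647, 0.292, -0.0247]
tool_rot: [0.716, 0.699, -0.0, -0.0]
ft_force: [0.3, 0.5, 1.1]
grip_width: 0.0001
grasp_force: 0.0
```

Request:
move_arm(
  motion=[
    {"x": 0,"y": 0,"z": 0.1,"yaw": 0},
    {"x": 0,"y": 0,"z": 0.2,"yaw": 0},
    {"x": 0,"y": 0,"z": 0.2,"yaw": 0},
  ],
)

```text
clock: 10.02
eef_pos: [0.5647, 0.292, -0.0267]
tool_rot: [0.716, 0.699, -0.0, -0.0]
ft_force: [-0.1, 0.2, 0.8]
grip_width: -0.0
grasp_force: 0.0
```

Request:
move_arm(
  motion=[
    {"x": 0,"y": 0,"z": 0.1,"yaw": 0},
    {"x": 0,"y": 0,"z": 0.2,"yaw": 0},
    {"x": 0,"y": 0,"z": 0.2,"yaw": 0},
  ],
)

```text
clock: 10.4
eef_pos: [0.565, 0.2921, -0.0278]
tool_rot: [0.716, 0.699, 0.0, 0.0]
ft_force: [-1.7, -0.9, 5.6]
grip_width: -0.0
grasp_force: 2.5
```

Run:
```python
from h import *
b=bot.camera("side")
print(b[162:173,250:264].mean(2).astype(int))
o=bot.get_obs();print(o["eef_pos"],o["ft_force"])
```

```text
[[ 28  28  32  27  23  24  25  24  23  24  27  38  34  36]
 [ 57  64  61  40  24  32  43  31  29  26  46  68  68  67]
 [ 77  79  77  55  29  53  77  68  68  34  57  78  76  76]
 [142 144 138 100  41  66  84  74  78  38  64  86  86  86]
 [159 163 154 113  45  69  80  73  76  38  66  90  90  88]
 [127 149 117  90  39  68  81  72  75  40  70  89  89  88]
 [ 92 108  89  76  42  70  81  71  75  44  76  90  89  88]
 [ 82  88  87  83  67  79  80  76  88  63  84  92  89  89]
 [ 90  87  89  89  88  87  59  59  83  85  90  91  90  90]
 [131  79  60  57  60  56  35  36  50  55  56  56  69  84]
 [ 97  56  28  23  23  24  22  23  23  24  22  24  45  69]]
[ 0.56498188  0.29211197 -0.02777299] [-0.98464162 -1.13995271  5.72221307]
```

Contact with the tray floor came at a reading of −0.0275, so true tip z = reading + 30.5 mm. I'll lift a little and push.

Request:
move_arm(
  motion=[
    {"x": 0,"y": 0,"z": -0.5,"yaw": 0},
    {"x": -0.4,"y": 0,"z": -0.6,"yaw": 0},
    {"x": -0.8,"y": 0,"z": -0.6,"yaw": 0},
    {"x": -1.2,"y": 0,"z": -0.6,"yaw": 0},
    {"x": -1.5,"y": 0,"z": -0.6,"yaw": 0},
    {"x": -1.8,"y": 0,"z": -0.6,"yaw": 0},
    {"x": -2.1,"y": 0,"z": -0.6,"yaw": 0},
    {"x": -2.4,"y": 0,"z": -0.6,"yaw": 0},
    {"x": -2.7,"y": 0,"z": -0.6,"yaw": 0},
    {"x": -3.0,"y": 0,"z": -0.6,"yaw": 0},
    {"x": -3.0,"y": 0,"z": -0.6,"yaw": 0},
  ],
)

```text
clock: 11.82
eef_pos: [0.5642, 0.2616, -0.0225]
tool_rot: [0.716, 0.698, -0.0, 0.0]
ft_force: [0.4, -0.7, -0.6]
grip_width: 0.0001
grasp_force: 0.0
```

```bash
cat > look.py <<'E'
from h import *
b=bot.camera("side");a=cv2.imread("pics/side0.png")
for c in(242,247,254,258,267,271):print(c,a[190:208,c].mean(1).astype(int),b[190:208,c].mean(1).astype(int))
print(b[164:174,250:264].mean(2).astype(int))
o=bot.get_obs();print(o["eef_pos"],o["ft_force"])
E
python3 look.py
```

```text
242 [ 21  13  15  12  54 143 161 159 156 156 157 162 151 103  73  71  78 131] [ 18  16  16  15  44  83  89  89  88  86  90 132 145 101  70  71  76 129]
247 [ 20   9  10   9  55 142 161 158 157 156 158 170 148  95  68  67  78 128] [ 16  14  12   9  46  81  90  88  87  86  89 141 140  95  67  66  76 128]
254 [ 15  13   7  44 141 161 158 157 156 157 157 167 148 100  74  71  80 133] [ 29  33  21  14  14   7  44 140 159 156 156 164 146  98  72  70  79 131]
258 [ 18  12  10  53 143 162 158 157 157 156 158 171 133  84  71  69  79 134] [ 31  31  23  15  12   6  44 141 160 155 156 169 131  83  71  68  77 132]
267 [ 17  17   6  39 140 162 158 156 156 155 158 181 136  80  70  67  71 134] [ 15  16   6  38 140 160 157 155 154 154 156 179 134  79  69  66  71 132]
271 [ 16  11   4  37 142 161 158 155 157 157 158 158 120  83  73  73  97 139] [ 19  15   4  37 139 158 156 154 154 154 156 156 118  81  72  71  96 136]
[[ 21  26  26  28  23  28  38  49  25  24  24  25  24  21]
 [ 20  17  24  23  25  23  28  32  26  23  25  29  27  21]
 [ 57  47  54  33  24  25  26  20  20  24  50  85  80  69]
 [138 140 135 101  33  40  64  44  42  36  91 150 145 141]
 [158 159 160 137  42  58  90  67  81  43 100 152 120 115]
 [156 157 160 143  45  64  97  69  94  37  72 112  90  86]
 [157 157 161 142  43  64  96  68  94  34  55  88  88  88]
 [158 158 161 143  44  63  96  69  94  37  60  90  91  85]
 [105 117 118 104  39  64  94  71  95  43  65  91  91  81]
 [ 55  89  90  85  58  57  63  49  73  51  67  78  81  80]]
[ 0.56419828  0.26173404 -0.02253092] [ 0.4975724  -0.43127007 -0.35663049]
```

Request:
move_arm(
  motion=[
    {"x": -0.3,"y": 0,"z": 0,"yaw": 0},
    {"x": -0.6,"y": 0,"z": 0,"yaw": 0},
    {"x": -0.9,"y": 0,"z": 0,"yaw": 0},
    {"x": -1.2,"y": 0,"z": 0,"yaw": 0},
    {"x": -1.5,"y": 0,"z": 0,"yaw": 0},
    {"x": -1.8,"y": 0,"z": 0,"yaw": 0},
    {"x": -2.1,"y": 0,"z": 0,"yaw": 0},
    {"x": -2.4,"y": 0,"z": 0,"yaw": 0},
    {"x": -2.7,"y": 0,"z": 0,"yaw": 0},
    {"x": -2.8,"y": 0,"z": 0,"yaw": 0},
  ],
)

```text
clock: 13.12
eef_pos: [0.5635, 0.2339, -0.0225]
tool_rot: [0.716, 0.698, 0.0, 0.0]
ft_force: [0.9, 2.7, 1.1]
grip_width: -0.0002
grasp_force: 0.8
```

```bash
python3 look.py
python3 - <<'E'
from h import *
for y in(.15,.14,.13,.12,.11,.1,.09,.08):print(y,w2px("side",[.562,y,.003])[0].round(2))
E
```

```text
242 [ 21  13  15  12  54 143 161 159 156 156 157 162 151 103  73  71  78 131] [ 20  15  12  13  45  82  90  89  88  88  87  90 119  95  72  70  77 127]
247 [ 20   9  10   9  55 142 161 158 157 156 158 170 148  95  68  67  78 128] [ 17  11   7  13  45  82  90  89  89  85  89 141 141  94  67  65  75 128]
254 [ 15  13   7  44 141 161 158 157 156 157 157 167 148 100  74  71  80 133] [ 26  25  27  31  35  33  32  18  15   9  30 118 138  98  73  69  80 132]
258 [ 18  12  10  53 143 162 158 157 157 156 158 171 133  84  71  69  79 134] [ 25  39  56  42  29  30  30  22  17   6  33 121 119  84  70  68  78 132]
267 [ 17  17   6  39 140 162 158 156 156 155 158 181 136  80  70  67  71 134] [ 17  18  10  24 102 149 156 158 157 156 157 180 134  79  68  67  69 132]
271 [ 16  11   4  37 142 161 158 155 157 157 158 158 120  83  73  73  97 139] [ 16  14   3  37 139 159 156 154 155 155 156 156 118  80  73  72  97 135]
[[ 60  64  49  25  21  22  29  36  23  22  23  35  51  42]
 [ 47  95 128  59  24  36  76 103  49  23  29  66 100  42]
 [ 32  70 102  60  25  39 100 141  52  22  26  49  72  33]
 [ 25  34  46  39  22  33  97 148  47  20  27  29  33  29]
 [ 25  27  26  23  19  28  78 125  39  19  23  24  26  24]
 [ 18  19  22  21  20  22  43  69  25  22  23  23  22  18]
 [ 34  32  42  27  22  23  23  28  21  23  26  41  56  41]
 [103 104 128  82  24  23  33  24  29  24  52 108 144 130]
 [114 150 161 132  39  53  90  59  71  43  81 152 166 147]
 [ 95 161 163 143  40  57  99  70  92  44  66 118 122 105]]
[ 0.56353451  0.23381365 -0.02250516] [0.21256907 0.77083248 0.77670266]
0.15 [257.71 192.43]
0.14 [257.84 194.15]
0.13 [257.97 195.89]
0.12 [258.1  197.63]
0.11 [258.24 199.4 ]
0.1 [258.38 201.17]
0.09 [258.51 202.97]
0.08 [258.65 204.77]
```

The adapter has slid about 45 mm. Its −y end is now at y≈0.098 and the neighbours' ends are at ≈0.142. Next I'll lift, then open and go over the free end.

Request:
move_arm(
  motion=[
    {"x": 0.3,"y": 0,"z": 0,"yaw": 0},
    {"x": 0.5,"y": 0,"z": -2,"yaw": 0},
    {"x": 0.5,"y": 0,"z": -5,"yaw": 0},
    {"x": 0.5,"y": 0,"z": -8,"yaw": 0},
    {"x": 0.5,"y": 0,"z": -8,"yaw": 0},
  ],
)

```text
clock: 13.8
eef_pos: [0.5656, 0.2399, 0.0601]
tool_rot: [0.716, 0.699, 0.002, 0.001]
ft_force: [0.6, 0.8, 1.0]
grip_width: 0.0001
grasp_force: 0.0
```

Request:
move_arm(
  motion=[
    {"x": -3,"y": 0,"z": 0,"yaw": 0},
    {"x": -7,"y": 0,"z": 0,"yaw": 0},
    {"x": -11,"y": 0,"z": 0,"yaw": 0},
    {"x": -12.4,"y": 0,"z": 0,"yaw": 0},
    {"x": -12.4,"y": 0,"z": 0,"yaw": 0},
    {"x": -12.4,"y": 0,"z": 0,"yaw": 0},
  ],
  gripper=1,
)

```text
clock: 14.55
eef_pos: [0.5606, 0.1161, 0.0571]
tool_rot: [0.715, 0.699, 0.0, -0.0]
ft_force: [0.5, -0.1, -0.3]
grip_width: 0.0851
grasp_force: 0.0
```

```bash
python3 - <<'E'
from h import *
b=bot.camera("side");t=bot.camera("top");cv2.imwrite("pics/s6.png",b)
cv2.imwrite("pics/v6.png",np.hstack([cv2.resize(b[130:215,215:300],None,fx=5,fy=5,interpolation=cv2.INTER_CUBIC),cv2.resize(t[145:230,195:270],None,fx=5,fy=5,interpolation=cv2.INTER_CUBIC)]))
E
python3 go.py .5608 .115 -.027 88.6
```

```text
at [0.5606 0.1164 0.0573] 88.72 F [ 0.3  0.2 -0.4] 0.085 t 14.65 [ 0.2   0.48 -0.03  1.06  0.    1.8 ]
[-0.14  0.02  8.43] yaw 0.1
```

View pics/v6.png

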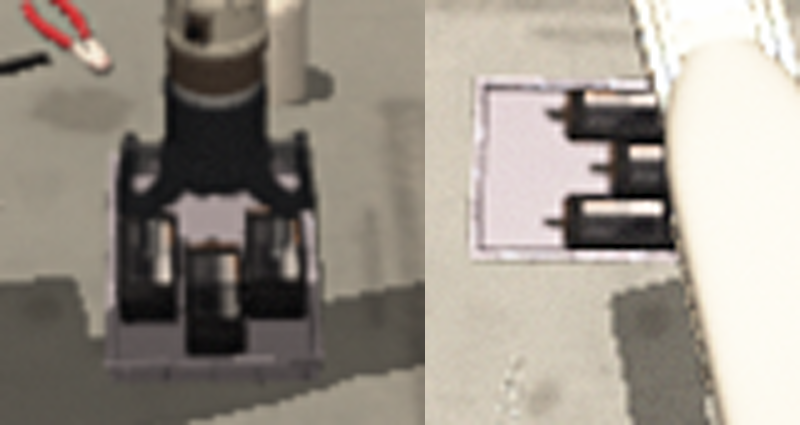

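The side view shows the mid adapter sticking out between its neighbours (front end at crop (215, 350)), with the open gripper above it. In the top view its boot end is about 9 px beyond the neighbours' ends. Descending now.

Request:
move_arm(
  motion=[
    {"x": -0.1,"y": 0,"z": 3,"yaw": 0},
    {"x": -0.1,"y": 0,"z": 5,"yaw": 0},
    {"x": -0.1,"y": 0,"z": 6.5,"yaw": 0},
    {"x": -0.1,"y": 0,"z": 7.5,"yaw": 0},
    {"x": -0.1,"y": 0,"z": 8,"yaw": 0},
    {"x": -0.1,"y": 0,"z": 8.4,"yaw": 0},
    {"x": -0.1,"y": 0,"z": 8.4,"yaw": 0},
  ],
)

```text
clock: 15.52
eef_pos: [0.5607, 0.1141, -0.0264]
tool_rot: [0.716, 0.698, 0.0, 0.0]
ft_force: [-1.1, 0.2, 0.1]
grip_width: 0.0853
grasp_force: 0.0
```

Request:
move_arm(
  motion=[
    {"x": 0,"y": 0,"z": 0,"yaw": 0},
    {"x": 0,"y": 0,"z": 0,"yaw": 0},
    {"x": 0,"y": 0,"z": 0,"yaw": 0},
    {"x": 0,"y": 0,"z": 0,"yaw": 0},
    {"x": 0,"y": 0,"z": 0,"yaw": 0},
    {"x": 0,"y": 0,"z": 0,"yaw": 0},
  ],
  gripper=-1,
)

```text
clock: 16.27
eef_pos: [0.5612, 0.1142, -0.0259]
tool_rot: [0.716, 0.698, 0.001, 0.0]
ft_force: [0.5, -0.3, 5.6]
grip_width: 0.0469
grasp_force: 63.4
```

Request:
move_arm(
  motion=[
    {"x": 0,"y": 0,"z": -0.4,"yaw": 0},
    {"x": 0,"y": 0,"z": -1,"yaw": 0},
    {"x": 0,"y": 0,"z": -2,"yaw": 0},
    {"x": 0,"y": 0,"z": -3.5,"yaw": 0},
    {"x": 0,"y": 0,"z": -5,"yaw": 0},
    {"x": 0,"y": 0,"z": -7,"yaw": 0},
    {"x": 0,"y": 0,"z": -9,"yaw": 0},
    {"x": 0,"y": 0,"z": -11,"yaw": 0},
    {"x": 0,"y": 0,"z": -12,"yaw": 0},
    {"x": 0,"y": 0,"z": -12,"yaw": 0},
  ],
)

```text
clock: 17.52
eef_pos: [0.5613, 0.1143, 0.0946]
tool_rot: [0.716, 0.699, 0.001, 0.001]
ft_force: [0.7, -0.5, -1.7]
grip_width: 0.0468
grasp_force: 62.7
```

```bash
python3 - <<'E'
from h import *
b=bot.camera("side");t=bot.camera("top");cv2.imwrite("pics/s7.png",b)
cv2.imwrite("pics/v7.png",np.hstack([cv2.resize(b[110:215,215:300],None,fx=5,fy=5,interpolation=cv2.INTER_CUBIC),cv2.resize(t[145:250,195:270],None,fx=5,fy=5,interpolation=cv2.INTER_CUBIC)]))
E
python3 go.py
```

```text
at [0.5601 0.114  0.0929] 88.62 F [-0.3 -0.2 -2.9] 0.0467 t 17.62 [0.2  0.45 0.01 1.14 0.   1.8 ]
```

View pics/v7.png

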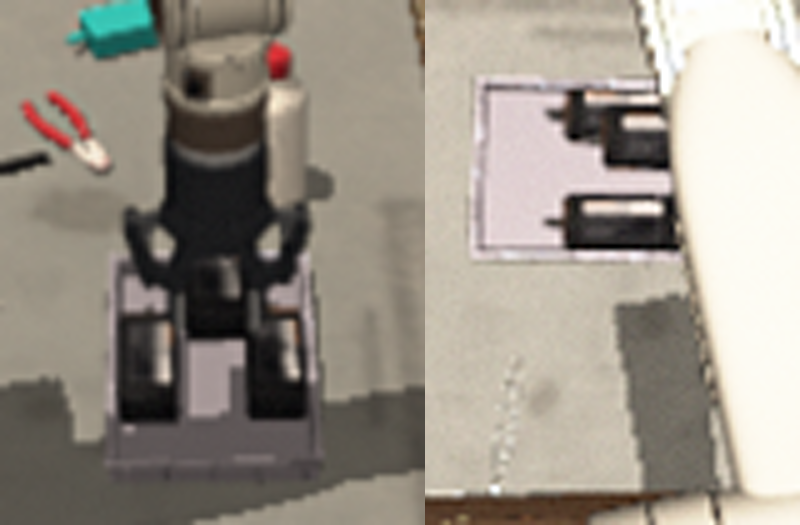

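Both neighbours are still in place and the adapter hangs level in the grip. Before placing it, I'll refine the clamp pose numerically from the first pictures.

Run:
```python
from fit import *
im={"top":cv2.imread("pics/top0.png"),"side":cv2.imread("pics/side0.png")}
p=[.5493,-.236,-.049]
def prof(c,A,B,n=41):
    P=np.linspace(A,B,n);u=w2px(c,place(P,p)).astype(np.float32)
    return cv2.remap(im[c].astype(np.float32),u[:,:1],u[:,1:],cv2.INTER_LINEAR).mean(-1).ravel()
for c in im:
    for nm,A,B in(("x+50",[.03,0,.01],[.07,0,.01]),("x-100",[-.12,0,.01],[-.08,0,.01]),("y+40",[0,.02,.01],[0,.06,.01]),("y-40",[0,-.06,.01],[0,-.02,.01])):
        # average over offsets along the edge
        v=[]
        for s in np.linspace(-.03,.03,7):
            d=np.array([0,s,0]) if nm[0]=="x" else np.array([s-.02,0,0])
            if nm=="x-100" and abs(s)<.022: continue
            v.append(prof(c,np.array(A)+d,np.array(B)+d))
        v=np.median(v,0);print(c,nm,v[::2].astype(int))
    print(c,"jawtop x 24.5", prof(c,[.01,0,.024],[.06,0,.024],26).astype(int), "pad", prof(c,[-.06,.008,.02],[-.02,.008,.02],21).astype(int))
    print(c,"jaw y at x=.032,z=.024", prof(c,[.033,-.03,.024],[.033,.03,.024],31).astype(int))
```

```text
top x+50 [195 217 220 224 202 183 191 211 214 206 195 179 161 157 163 168 168 167
 168 168 168]
top x-100 [167 168 168 167 167 168 169 165 162 166 173 179 181 175 154 133 132 144
 160 178 190]
top y+40 [193 193 193 192 194 196 196 194 190 185 163 138 144 159 168 167 167 166
 166 166 166]
top y-40 [166 166 166 167 167 167 166 165 164 165 168 177 185 191 197 196 196 195
 195 195 195]
top jawtop x 24.5 [194 194 194 193 193 169 138 133 176 222 236 249 254 254 253 250 248 226
 204 184 167 154 162 169 170 170] pad [ 94  95  96 101 107 133 185 231 241 252 241 224 174  97  34  89 143 168
 190 200 198]
top jaw y at x=.032,z=.024 [183 196 193 191 193 195 215 235 232 221 217 229 238 246 252 254 254 253
 253 252 241 229 221 211 214 230 237 170 103 129 174]
side x+50 [192 163 150 150 140 146 152 142 131 126 116 138 153 153 153 152 151 151
 152 151 151]
side x-100 [ 83  84  83  86  91 106 123 137 144 142 145 145 125 111 107 117 132 149
 158 162 164]
side y+40 [163 163 163 163 164 164 165 165 165 158 153 142 131 137 147 151 152 153
 152 152 151]
side y-40 [152 152 152 152 153 149 144 124 100  99 110 132 162 169 167 165 163 163
 163 163 163]
side jawtop x 24.5 [162 162 162 163 157 146 135 140 189 220 238 236 232 229 229 231 206 181
 157 133 111 133 151 153 153 152] pad [140 119 106 113 146 193 219 235 236 231 223 142  76  65  81 120 146 165
 165 164 163]
side jaw y at x=.032,z=.024 [148 128 103 103 110 121 135 149 166 152 121 118 143 174 212 234 235 236
 236 235 226 214 161 111 114 121 131 144 148 150 146]
```

```bash
python3 go.py .545 -.273 .093 87.2
```

```text
at [0.5601 0.114  0.0929] 88.62 F [-0.3 -0.2 -2.9] 0.0467 t 17.62 [0.2  0.45 0.01 1.14 0.   1.8 ]
[-38.73  -0.58   0.  ] yaw 1.4
```

Request:
move_arm(
  motion=[
    {"x": -2,"y": 0,"z": 0,"yaw": 0.2},
    {"x": -5,"y": -0.1,"z": 0,"yaw": 0.3},
    {"x": -8.5,"y": -0.1,"z": 0,"yaw": 0.4},
    {"x": -12,"y": -0.2,"z": 0,"yaw": 0.6},
    {"x": -16,"y": -0.2,"z": 0,"yaw": 0.7},
    {"x": -20,"y": -0.3,"z": 0,"yaw": 0.8},
    {"x": -24,"y": -0.3,"z": 0,"yaw": 1.0},
    {"x": -28,"y": -0.4,"z": 0,"yaw": 1.2},
    {"x": -31.5,"y": -0.5,"z": 0,"yaw": 1.4},
    {"x": -34.5,"y": -0.5,"z": 0,"yaw": 1.4},
    {"x": -37,"y": -0.6,"z": 0,"yaw": 1.4},
    {"x": -38.3,"y": -0.6,"z": 0,"yaw": 1.4},
    {"x": -38.7,"y": -0.6,"z": 0,"yaw": 1.4},
    {"x": -38.7,"y": -0.6,"z": 0,"yaw": 1.4},
    {"x": -38.7,"y": -0.6,"z": 0,"yaw": 1.4},
  ],
)

```text
clock: 19.5
eef_pos: [0.5453, -0.2717, 0.0934]
tool_rot: [0.724, 0.69, 0.0, -0.0]
ft_force: [-0.6, 0.2, -1.6]
grip_width: 0.0471
grasp_force: 62.7
```

```bash
python3 go.py .545 -.273 .0 87.2 .545 -.273 -.019 87.2
python3 - <<'E'
from h import *
for c in("top","side"):
    im=bot.camera(c);cv2.imwrite(f"pics/{c}8.png",im)
    for d in bot.cut_out(c,"adapter_mid"):
        if d["score"]>.2:
            r=cv2.minAreaRect(cv2.findNonZero(d["mask"].astype(np.uint8)));print(c,round(d["score"],2),np.round(d["centre"],1),np.round(r[0],1),np.round(r[1],1),r[2])
# predicted: casing centre, held
o=bot.get_obs();X=o["eef_pos"]+[.049*.038,.038,0]
for z in(.1,.115,.13):print(z,w2px("side",[X[0],X[1],z])[0].round(1),w2px("top",[X[0],X[1],z])[0].round(1))
E
```

```text
at [ 0.5453 -0.2717  0.0934] 87.29 F [-0.6  0.2 -1.6] 0.0471 t 19.5 [-0.46  0.52  0.13  1.18  0.    1.16]
[-0.14 -0.02  9.34] yaw 0.1
[-0.14 -0.02 11.24] yaw 0.1
top 0.65 [173.3 327.8] [330. 175.] [12. 22.] 90.0
top 0.32 [169.9 235.9] [232.5 168. ] [10. 25.] 90.0
side 0.54 [251.7 256.5] [260.  251.5] [17. 16.] 90.0
0.1 [259.4 251.6] [330.8 176.9]
0.115 [259.4 248.6] [331.6 176.1]
0.13 [259.4 245.5] [332.3 175.4]
```

Request:
move_arm(
  motion=[
    {"x": -0.1,"y": 0,"z": 2.5,"yaw": 0},
    {"x": -0.1,"y": 0,"z": 5,"yaw": 0},
    {"x": -0.1,"y": 0,"z": 7,"yaw": 0},
    {"x": -0.1,"y": 0,"z": 8,"yaw": 0},
    {"x": -0.1,"y": 0,"z": 8,"yaw": 0},
  ],
)

```text
clock: 20.32
eef_pos: [0.5448, -0.2732, 0.0128]
tool_rot: [0.724, 0.69, -0.0, -0.001]
ft_force: [0.2, 0.5, -1.6]
grip_width: 0.0473
grasp_force: 62.7
```

Run:
```python
from h import *
a=cv2.imread("pics/side0.png").mean(2).astype(int);b=bot.camera("side");cv2.imwrite("pics/side9.png",b);t=bot.camera("top");cv2.imwrite("pics/top9.png",t)
print(b[248:282:2,236:280].mean(2).astype(int))
o=bot.get_obs();print(o["eef_pos"],o["ft_force"])
for p in([-.027,-.054,.032],[.022,-.054,.032],[-.027,-.054,.062],[.022,-.054,.062],[-.0325,-.02,.024],[.0245,-.02,.024]):
    from fit import place
    print(p,w2px("side",place(np.array([p]),[.5495,-.235,-.049]))[0].round(1))
```

```text
[[ 76  77  70  67  64  70  77  77  77  73  57  30  21  21  28  25  26  26
   28  27  25  26  26  26  26  25  26  26  26  23  23  24  22  22  16  30
   72 117 145 144 144 134 107 110]
 [ 77  76  71  79  76  88 103 105 107 105  85  47  27  24  24  26  28  25
   28  27  27  27  26  25  25  24  24  26  23  26  25  23  24  19  20  25
   41  69  87  88  91  68  44  40]
 [ 78  81  89  92  89  90  83  75  72  64  42  34  27  25  25  25  29  29
   29  28  27  26  28  25  26  26  23  25  24  25  24  23  22  23  25  27
   26  37  52  53  54  57  54  49]
 [ 80  73  47  40  33  30  43  55  56  70  68  44  26  24  25  26  24  22
   26  25  29  26  28  26  25  26  25  25  27  22  23  27  22  23  23  31
   56  71  56  52  48  30  23  25]
 [ 81  75  43  27  25  33  74  99  53  79  84  81  69  41  23  23  23  23
   25  26  26  24  24  25  25  24  24  24  26  26  24  25  23  37  64  79
   85  78  44  41  56  28  22  23]
 [ 80  80  72  43  23  24  25  26  25  50  83  82  68  33  21  26  25  21
   24  26  27  24  26  26  27  24  25  24  23  20  22  23  24  33  63  84
   83  64  23  20  24  24  24  32]
 [
[... 1612 characters left out ...]
 62  38  52  73  82  82  80  81]
 [166 165 164 165 163 163 166 166 165 163 163 162 163 164 151 101  97 100
   97  99  99 100 102 102 102 102 103 102 105 103 102 102 100  99 100 100
   96  95  90  81  80  81  81  81]
 [ 68  67  72  87  88  87  86  93 103  77  74  75  77  77  79  77  72  73
   74  75  76  77  76  73  65  63  63  63  63  63  63  63  63  63  63  64
   69  80  79  80  81  81  83  82]]
[ 0.5458906  -0.27387319  0.01427588] [ 0.69417074 -0.08884715 -2.03193343]
[-0.027, -0.054, 0.032] [251.8 278.3]
[0.022, -0.054, 0.032] [266.9 278.3]
[-0.027, -0.054, 0.062] [251.7 272.6]
[0.022, -0.054, 0.062] [267.  272.6]
[-0.0325, -0.02, 0.024] [250.2 271.4]
[0.0245, -0.02, 0.024] [267.5 271.4]
```

The alignment agrees with prediction: adapter cols 252–266, jaw gap 250–267.7. Lowering.

Request:
move_arm(
  motion=[
    {"x": 0,"y": 0,"z": 0.5,"yaw": 0},
    {"x": 0,"y": 0,"z": 1.0,"yaw": 0},
    {"x": 0,"y": 0,"z": 1.5,"yaw": 0},
    {"x": 0,"y": 0,"z": 2.0,"yaw": 0},
    {"x": 0,"y": 0,"z": 2.4,"yaw": 0},
    {"x": 0,"y": 0,"z": 2.7,"yaw": 0},
    {"x": 0,"y": 0,"z": 2.7,"yaw": 0},
  ],
)

```text
clock: 21.3
eef_pos: [0.5449, -0.2735, -0.014]
tool_rot: [0.724, 0.69, -0.0, -0.0]
ft_force: [0.5, 0.8, -1.6]
grip_width: 0.0467
grasp_force: 62.7
```

Request:
move_arm(
  motion=[
    {"x": 0,"y": 0,"z": 0.1,"yaw": 0},
    {"x": 0,"y": 0,"z": 0.2,"yaw": 0},
    {"x": 0,"y": 0,"z": 0.3,"yaw": 0},
    {"x": 0,"y": 0,"z": 0.3,"yaw": 0},
  ],
)

```text
clock: 21.8
eef_pos: [0.5451, -0.2736, -0.0167]
tool_rot: [0.724, 0.69, -0.0, -0.0]
ft_force: [-0.2, -0.6, -1.5]
grip_width: 0.047
grasp_force: 62.7
```

Request:
move_arm(
  motion=[
    {"x": 0,"y": 0,"z": 0.1,"yaw": 0},
    {"x": 0,"y": 0,"z": 0.2,"yaw": 0},
    {"x": 0,"y": 0,"z": 0.2,"yaw": 0},
  ],
)

```text
clock: 22.18
eef_pos: [0.5451, -0.2736, -0.0187]
tool_rot: [0.724, 0.69, -0.0, -0.0]
ft_force: [-0.1, -0.0, -2.0]
grip_width: 0.0469
grasp_force: 62.7
```

Request:
move_arm(
  motion=[
    {"x": 0,"y": 0,"z": 0.1,"yaw": 0},
    {"x": 0,"y": 0,"z": 0.1,"yaw": 0},
    {"x": 0,"y": 0,"z": 0.1,"yaw": 0},
  ],
)

```text
clock: 22.55
eef_pos: [0.5452, -0.2736, -0.019]
tool_rot: [0.724, 0.69, 0.0, 0.0]
ft_force: [-2.6, 1.5, 5.7]
grip_width: 0.0467
grasp_force: 63.3
```

Contact came exactly where predicted. Releasing.

Request:
move_arm(
  motion=[
    {"x": 0,"y": 0,"z": 0,"yaw": 0},
    {"x": 0,"y": 0,"z": 0,"yaw": 0},
    {"x": 0,"y": 0,"z": 0,"yaw": 0},
    {"x": 0,"y": 0,"z": 0,"yaw": 0},
    {"x": 0,"y": 0,"z": 0,"yaw": 0},
  ],
  gripper=1,
)

```text
clock: 23.18
eef_pos: [0.5452, -0.2736, -0.0197]
tool_rot: [0.724, 0.69, 0.0, -0.0]
ft_force: [0.4, 0.4, -0.4]
grip_width: 0.0853
grasp_force: 0.0
```

Request:
move_arm(
  motion=[
    {"x": 0,"y": 0,"z": -1,"yaw": 0},
    {"x": 0,"y": 0,"z": -3,"yaw": 0},
    {"x": 0,"y": 0,"z": -6,"yaw": 0},
    {"x": 0,"y": 0,"z": -10,"yaw": 0},
    {"x": -3,"y": -3,"z": -13,"yaw": 0},
    {"x": -6,"y": -9,"z": -13,"yaw": 0},
    {"x": -6,"y": -15,"z": -13,"yaw": 0},
    {"x": -6,"y": -18,"z": -13,"yaw": 0},
    {"x": -6,"y": -18,"z": -13,"yaw": 0},
  ],
)

```text
clock: 24.3
eef_pos: [0.3604, -0.3248, 0.1114]
tool_rot: [0.725, 0.689, -0.0, 0.0]
ft_force: [-0.3, -1.1, 0.6]
grip_width: 0.0852
grasp_force: 0.0
```

```bash
cat > lk2.py <<'E'
from fit import *
C=[.5495,-.235,-.049]
import sys
for c in("top","side"):
    im=bot.camera(c);cv2.imwrite(f"pics/{c}_{sys.argv[1]}.png",im)
    for n in("adapter_mid","lever_knob"):
      for d in bot.cut_out(c,n):
        if d["score"]>.2:
            r=cv2.minAreaRect(cv2.findNonZero(d["mask"].astype(np.uint8)));print(c,n,round(d["score"],2),np.round(d["centre"],1),np.round(r[0],1),np.round(r[1],1),round(r[2],1))
    for nm,X in(("nestctr_top",[0,0,.04]),("knob open",[-.115,0,.048]),("knob closed",[-.064,.055,.048])):print(c,nm,w2px(c,place(np.array([X]),C))[0].round(1))
E
python3 lk2.py a; python3 go.py
```

```text
top adapter_mid 0.77 [180.5 326.6] [327.  180.5] [11. 26.] 90.0
top nestctr_top [328.2 179.2]
top knob open [328.7 204.1]
top knob closed [316.5 192.4]
side adapter_mid 0.57 [265.6 257.6] [259.  266.5] [33. 16.] 90.0
side lever_knob 0.64 [262.9 234.9] [232.8 265.4] [22.4  8.4] 27.9
side nestctr_top [260.  263.5]
side knob open [225.2 262. ]
side knob closed [241.  249.2]
at [ 0.3636 -0.325   0.1105] 87.29 F [-0.2  0.  -0.6] 0.0857 t 24.6 [-0.73  0.28 -0.19  1.1   0.    0.89]
```

Run:
```python
from fit import *
G={c:gradimg(cv2.imread(f"pics/{c}_a.png")) for c in("top","side")}
P=rect(-.0245,.0245,-.054,.054,.04)
C=np.array([.5495,-.235,-.049]);c,s=np.cos(C[2]),np.sin(C[2])
for GG in(G,{"top":G["top"]},{"side":G["side"]}):
    p,f=fit(P,(.547,-.235,-.049),GG);d=p-C
    print(list(GG),p.round(4),"in clamp mm",(1e3*(c*d[0]+s*d[1])).round(1),(1e3*(-s*d[0]+c*d[1])).round(1),round(float(f)))
# dark mask of adapter in side/top
for cam,(r0,r1,c0,c1) in(("top",(165,195,308,345)),("side",(245,285,245,275))):
    m=cv2.imread(f"pics/{cam}_a.png")[r0:r1,c0:c1].mean(2).astype(int);print(cam);print(m[::2,::1])
```

```text
['top', 'side'] [ 0.5471 -0.2371 -0.0188] in clamp mm -2.3 -2.2 -871
['top'] [ 0.5473 -0.2348 -0.0157] in clamp mm -2.2 0.1 -482
['side'] [ 0.5473 -0.2398 -0.0417] in clamp mm -2.0 -4.9 -411
top
[[187 192 191 190 191 186 190 192 188 193 191 195 194 190 189 188 187 191
  191 195 194 191 189 191 193 196 192 192 194 196 192 197 193 192 195 198
  197]
 [192 188 191 188 192 194 194 192 194 195 191 193 190 190 190 192 193 191
  192 191 195 187 192 189 189 190 193 188 196 193 193 194 195 190 195 194
  197]
 [188 191 188 189 194 189 191 189 193 190 178 173 161 161 177 179 177 173
  172 174 176 175 171 166 170 172 192 192 193 194 193 191 191 192 193 193
  190]
 [189 192 188 192 192 195 190 191 192 194 187 117 134 216 117 255 234 249
  254 254 255 233 190 248 237 112 109 178 195 190 189 192 191 198 193 187
  188]
 [180 186 190 193 191 191 188 192 163 164 167 217 222 224 111 255 243 251
  255 255 255 253 237 254 220 224 228 124 200 199 199 166 164  99 169 195
  192]
 [187 187 182 189 194 193 194 197 127  57  39  29  27  48  80  73  72  71
   65  51  28  15   8  16  38  41  54  53  56  31  60  5
[... 3226 characters left out ...]
 19  20  16  19  44  78
   91  82  29  34  67  96 118  93  89  90 108 130]
 [103 113 109 106  86  89  83  48  17  17  19  19  17  16  18  15  16  14
   16  19  24  39  73  94 123 153 150 131 103 103]
 [ 88  87  87  87  87  90  83  46  15  17  19  19  21  19  20  18  20  19
   17  17  16  36  74 107 145 156 148 116  82  79]
 [ 78  78  78  80  81  85  79  43  10  12  14  15  14  15  16  18  12  12
   10  10  10  35  69  88 101 101  99  99 100  95]
 [ 78  79  79  78  79  79  74  42  11   8   9  11  12  10  11   9  10  11
    8  10  13  40  72  75  99 139 140 139 146 146]
 [ 79  79  79  79  80  78  81  81  75  75  75  73  73  74  73  74  75  75
   73  75  76  78  80  79 104 146 147 145 142 143]]
```

The adapter lies in the nest about 2 mm off centre in x and in y. Now the lever: I'll shut the gripper, turn it, and go beside the knob.

```bash
cat > arc.py <<'E'
import numpy as np
C=np.array([.5495,-.235]);a=-.049;R=np.array([[np.cos(a),-np.sin(a)],[np.sin(a),np.cos(a)]])
def pt(th,d,r=.055):
    q=np.array([-.06,0])+r*np.array([-np.cos(th),np.sin(th)])-d*np.array([np.sin(th),np.cos(th)])
    return C+R@q, 180+np.degrees(a-th)
E
python3 - <<'E'
from arc import *
import subprocess
p,an=pt(0,.037);print(p,an)
subprocess.run(["python3","go.py",str(p[0]),str(p[1]),".09",str(an)])
E
```

```text
at [ 0.3636 -0.325   0.1105] 87.29 F [-0.2  0.  -0.6] 0.0857 t 24.6 [-0.73  0.28 -0.19  1.1   0.    0.89]
[6.18 6.63 2.05] yaw -89.9
[ 0.43282576 -0.26632285] 177.19250680385898
```

Request:
move_arm(
  motion=[
    {"x": 1,"y": 1,"z": 0,"yaw": -10},
    {"x": 2,"y": 2,"z": 0,"yaw": -20},
    {"x": 3,"y": 3,"z": 0,"yaw": -30},
    {"x": 4,"y": 4,"z": 0,"yaw": -40},
    {"x": 5,"y": 5,"z": 0,"yaw": -50},
    {"x": 6,"y": 6,"z": 0,"yaw": -60},
    {"x": 6.2,"y": 6.6,"z": 1,"yaw": -70},
    {"x": 6.2,"y": 6.6,"z": 2,"yaw": -80},
    {"x": 6.2,"y": 6.6,"z": 2,"yaw": -90},
    {"x": 6.2,"y": 6.6,"z": 2,"yaw": -90},
    {"x": 6.2,"y": 6.6,"z": 2,"yaw": -90},
  ],
  gripper=-1,
)

```text
clock: 25.98
eef_pos: [0.4319, -0.266, 0.0904]
tool_rot: [0.025, 1.0, -0.0, 0.0]
ft_force: [0.9, 0.3, 0.4]
grip_width: -0.0002
grasp_force: 0.0
```

Request:
move_arm(
  motion=[
    {"x": 0,"y": 0,"z": 2,"yaw": 0},
    {"x": 0,"y": 0,"z": 4,"yaw": 0},
    {"x": 0,"y": 0,"z": 6,"yaw": 0},
    {"x": 0,"y": 0,"z": 7.5,"yaw": 0},
    {"x": 0,"y": 0,"z": 8.2,"yaw": 0},
    {"x": 0,"y": 0,"z": 8.2,"yaw": 0},
    {"x": 0,"y": 0,"z": 8.2,"yaw": 0},
  ],
)

```text
clock: 26.85
eef_pos: [0.432, -0.2665, 0.0091]
tool_rot: [0.024, 1.0, -0.0, 0.001]
ft_force: [-0.2, -0.5, 0.4]
grip_width: 0.0001
grasp_force: 0.0
```

```bash
python3 go.py
python3 - <<'E'
from arc import *
from h import *
from scipy.spatial.transform import Rotation as Ro
o=bot.get_obs();M=Ro.from_quat(o["tool_rot"]).as_matrix();a0=np.degrees(np.arctan2(M[1,0],M[0,0]))
for i,th in enumerate(np.linspace(0,1.5,17)):
    p,an=pt(th,.024);d=M.T@(np.r_[p,.008]-o["eef_pos"])*100
    print({"x":round(d[0],1),"y":round(d[1],1),"z":0,"yaw":round(a0-an,0)})
b=bot.camera("side");print(b[252:276:1,216:240].mean(2).astype(int))
E
```

```text
at [ 0.432  -0.2665  0.0091] 177.21 F [-0.2 -0.5  0.4] 0.0001 t 26.85 [-0.55  0.42 -0.28  0.87  0.   -0.5 ]
{'x': np.float64(-0.1), 'y': np.float64(1.3), 'z': 0, 'yaw': np.float64(0.0)}
{'x': np.float64(0.1), 'y': np.float64(1.8), 'z': 0, 'yaw': np.float64(5.0)}
{'x': np.float64(0.3), 'y': np.float64(2.4), 'z': 0, 'yaw': np.float64(11.0)}
{'x': np.float64(0.4), 'y': np.float64(2.9), 'z': 0, 'yaw': np.float64(16.0)}
{'x': np.float64(0.4), 'y': np.float64(3.5), 'z': 0, 'yaw': np.float64(21.0)}
{'x': np.float64(0.4), 'y': np.float64(4.1), 'z': 0, 'yaw': np.float64(27.0)}
{'x': np.float64(0.4), 'y': np.float64(4.6), 'z': 0, 'yaw': np.float64(32.0)}
{'x': np.float64(0.2), 'y': np.float64(5.2), 'z': 0, 'yaw': np.float64(38.0)}
{'x': np.float64(0.1), 'y': np.float64(5.7), 'z': 0, 'yaw': np.float64(43.0)}
{'x': np.float64(-0.1), 'y': np.float64(6.2), 'z': 0, 'yaw': np.float64(48.0)}
{'x': np.float64(-0.4), 'y': np.float64(6.7), 'z': 0, 'yaw': np.float64(54.0)}
{'x': np.float64(-0.7), 'y': np.float64(7.2), 'z': 0, 'yaw': np.float64(59.0)}
{'x': np.float64(-1.0), 'y': np.float64(7.6), 'z': 0, 
[... 2065 characters left out ...]
34  78  64 107 158 162 151  84  59  42  43  77  78  73  88  90  88
   88  91 102 113 112 112]
 [146 136  81  45  72 108 114 107  62  44  35  45  73  75  74  89  88  88
   88  85  84 105 111 113]
 [146 135  83  52  56  64  55  52  29  28  47  86 107  80  76  88  89  87
   87  83  76  89 102 104]
 [146 145 135 134 128  96  43  23  17  26  59 107 119  85  76  88  89  89
   88  86  84  84  92  93]
 [146 149 149 150 145 113  50  25  25  27  61 111 138 124  79  86  89  90
   88  89  86  85  92  99]
 [147 146 147 148 146 135  99  77  76  76  89 127 150 140  90  87  90  89
   90  87  86  89 106 135]
 [144 146 145 145 146 147 141 137 137 136 138 145 150 139  88  84  75  83
   88  87  86  86  94 109]]
```

Request:
move_arm(
  motion=[
    {"x": 0,"y": 0.7,"z": 0,"yaw": 0},
    {"x": -0.1,"y": 1.3,"z": 0,"yaw": 0},
    {"x": 0.1,"y": 1.8,"z": 0,"yaw": 5},
    {"x": 0.3,"y": 2.4,"z": 0,"yaw": 11},
    {"x": 0.4,"y": 2.9,"z": 0,"yaw": 16},
    {"x": 0.4,"y": 3.5,"z": 0,"yaw": 21},
    {"x": 0.4,"y": 4.1,"z": 0,"yaw": 27},
  ],
)

```text
clock: 27.78
eef_pos: [0.429, -0.2263, 0.0087]
tool_rot: [0.259, 0.966, -0.002, 0.0]
ft_force: [-2.6, -5.0, -0.8]
grip_width: 0.0002
grasp_force: 2.6
```

```bash
python3 lk2.py b; python3 go.py
python3 - <<'E'
from arc import *
from h import *
from scipy.spatial.transform import Rotation as Ro
o=bot.get_obs();M=Ro.from_quat(o["tool_rot"]).as_matrix();a0=np.degrees(np.arctan2(M[1,0],M[0,0]))
for th in np.linspace(.55,1.5,12):
    p,an=pt(th,.024);d=M.T@(np.r_[p,.008]-o["eef_pos"])*100
    print(round(th,2),d[:2].round(1),round(a0-an))
for th in(0,.3,.5,.7):
    p,_=pt(th,0);print(th,w2px("side",[*p,.048])[0].round(1))
E
```

```text
top adapter_mid 0.63 [178.8 326.2] [327. 181.] [12. 26.] 90.0
top adapter_mid 0.37 [189.9 377.4] [378. 190.] [12. 10.] 0.0
top nestctr_top [328.2 179.2]
top knob open [328.7 204.1]
top knob closed [316.5 192.4]
side adapter_mid 0.55 [268.4 258.2] [259.5 267.5] [31. 15.] 90.0
side lever_knob 0.55 [265.5 238.4] [234.9 265.6] [19.6 10.1] 23.6
side nestctr_top [260.  263.5]
side knob open [225.2 262. ]
side knob closed [241.  249.2]
at [ 0.4293 -0.2256  0.0086] 150.26 F [-2.5 -3.8  0.1] 0.0003 t 28.07 [-0.48  0.39 -0.34  0.85 -0.    0.04]
0.55 [0.1 0.5] 5
0.64 [0.3 1. ] 10
0.72 [0.4 1.5] 14
0.81 [0.4 2. ] 19
0.9 [0.4 2.5] 24
0.98 [0.4 3. ] 29
1.07 [0.3 3.5] 34
1.15 [0.2 4. ] 39
1.24 [0.1 4.5] 44
1.33 [-0.1  5. ] 49
1.41 [-0.4  5.5] 54
1.5 [-0.7  5.9] 59
0 [225.2 262. ]
0.3 [226.1 258.1]
0.5 [227.5 255.7]
0.7 [229.5 253.6]
```

Force of ~5 N along the tangent means the lever is turning. Continuing.

Request:
move_arm(
  motion=[
    {"x": 0.1,"y": 0.5,"z": 0,"yaw": 5},
    {"x": 0.3,"y": 1.0,"z": 0,"yaw": 10},
    {"x": 0.4,"y": 1.5,"z": 0,"yaw": 14},
    {"x": 0.4,"y": 2.0,"z": 0,"yaw": 19},
    {"x": 0.4,"y": 2.5,"z": 0,"yaw": 24},
    {"x": 0.4,"y": 3.0,"z": 0,"yaw": 29},
    {"x": 0.3,"y": 3.5,"z": 0,"yaw": 34},
    {"x": 0.3,"y": 3.5,"z": 0,"yaw": 34},
  ],
)

```text
clock: 29.08
eef_pos: [0.4431, -0.1924, 0.0083]
tool_rot: [0.528, 0.85, -0.0, -0.001]
ft_force: [-4.7, -1.7, 3.1]
grip_width: -0.0
grasp_force: 2.2
```

```bash
python3 go.py
python3 - <<'E'
from arc import *
from h import *
from scipy.spatial.transform import Rotation as Ro
o=bot.get_obs();M=Ro.from_quat(o["tool_rot"]).as_matrix();a0=np.degrees(np.arctan2(M[1,0],M[0,0]))
for th in np.r_[np.linspace(1.12,1.5,6),1.55,1.6]:
    p,an=pt(th,.024);d=M.T@(np.r_[p,.008]-o["eef_pos"])*100
    print(round(th,2),d[:2].round(1),round(a0-an))
b=bot.camera("side");cv2.imwrite("pics/side_c.png",b)
for th in(.8,.9,1.,1.1,1.2):
    p,_=pt(th,0);print(th,w2px("side",[*p,.062])[0].round(1))
print(b[240:266,218:250].mean(2).astype(int))
E
```

```text
at [ 0.4431 -0.1924  0.0083] 116.32 F [-4.7 -1.7  3.1] -0.0 t 29.07 [-0.41  0.39 -0.34  0.85  0.    0.7 ]
1.12 [0.  0.3] 3
1.2 [0.2 0.8] 8
1.27 [0.3 1.2] 12
1.35 [0.3 1.7] 16
1.42 [0.4 2.1] 21
1.5 [0.4 2.6] 25
1.55 [0.4 2.9] 28
1.6 [0.3 3.2] 31
0.8 [230.5 250. ]
0.9 [231.8 249.2]
1.0 [233.2 248.4]
1.1 [234.6 247.8]
1.2 [236.1 247.3]
[[ 21  23  25  25  23  22  25  24  27  22  25  23  22  24  24  23  32  52
   61  31  22  26  49  75  83  83  82  81  80  80  79  77]
 [ 35  22  21  25  23  21  24  24  25  24  24  22  20  23  22  26  29  38
   35  24  22  36  66  80  81  81  80  80  81  80  79  77]
 [ 70  43  28  21  21  25  20  21  25  23  22  21  21  23  23  25  28  27
   25  24  30  56  76  79  81  81  81  80  81  80  79  80]
 [ 74  75  66  37  21  23  23  23  26  24  27  22  22  24  25  24  27  26
   23  27  51  75  80  79  79  80  80  80  81  79  77  77]
 [ 45  62  73  66  28  24  23  24  24  26  27  25  24  24  22  21  23  21
   29  49  76  82  81  78  81  81  80  80  80  80  78  78]
 [ 25  38  52  47  27  23  22  25  24  26  26  23  24  25  23  25  34  28
   39  65  81  81  79  77 
[... 1993 characters left out ...]
9  99  96  86  86  84  83  85  81]
 [147 146 147 147 149 149 148 149 151 140 101  74  68  84  53  48  74  93
   77  51  50  53  62  83 115 114 109  99  87  83  93  81]
 [145 145 146 147 146 149 149 146 139 103  79  73  69  87  71  72  83  91
   83  56  51  48  50  83 129 129 129 125 127 133 124 119]
 [145 146 145 147 148 148 137 107  98  79  78  77  76  90  86  87  88  87
   88  83  64  48  72 130 157 124 105 105 119 143 129 130]
 [147 148 148 148 148 141 102  79  78  78  80  79  78  89  89  91  85  90
  105 112 100  73 113 182 185 145  95  85  95 121 135 162]
 [146 147 147 138 104  99  80  77  81  82  80  78  79  96 107 132 101 134
  182 184 169 120 145 167 158 135  90  81 103 164 215 225]]
```

Request:
move_arm(
  motion=[
    {"x": 0,"y": 0.3,"z": 0,"yaw": 3},
    {"x": 0.2,"y": 0.8,"z": 0,"yaw": 8},
    {"x": 0.3,"y": 1.2,"z": 0,"yaw": 12},
    {"x": 0.3,"y": 1.7,"z": 0,"yaw": 16},
    {"x": 0.4,"y": 2.1,"z": 0,"yaw": 21},
    {"x": 0.4,"y": 2.6,"z": 0,"yaw": 25},
    {"x": 0.4,"y": 2.6,"z": 0,"yaw": 25},
  ],
)

```text
clock: 30.0
eef_pos: [0.4637, -0.1769, 0.0079]
tool_rot: [0.699, 0.715, -0.001, -0.002]
ft_force: [-5.1, -0.8, 3.2]
grip_width: 0.0
grasp_force: 2.8
```

```bash
python3 go.py
python3 - <<'E'
from arc import *
from h import *
b=bot.camera("side");cv2.imwrite("pics/side_d.png",b)
for th in(1.3,1.4,1.5):
    p,_=pt(th,0);print(th,w2px("side",[*p,.062])[0].round(1))
print(b[242:262,224:250].mean(2).astype(int))
E
```

```text
at [ 0.4637 -0.1769  0.0079] 91.3 F [-5.1 -0.8  3.2] 0.0 t 30.0 [-0.36  0.41 -0.3   0.86  0.    1.18]
1.3 [237.7 246.9]
1.4 [239.3 246.6]
1.5 [240.9 246.5]
[[ 24  33  31  28  29  31  25  23  23  32  24  18  20  20  23  25  25  25
   24  21  32  56  77  82  81  77]
 [ 23  26  27  25  27  29  24  25  26  22  23  24  23  23  25  25  27  25
   23  33  58  77  82  81  78  78]
 [ 26  23  33  26  26  24  24  25  23  23  23  26  23  26  36  45  35  23
   33  60  77  82  82  80  78  77]
 [ 56  40  42  52  59  45  25  24  28  31  29  29  25  30  49  46  27  25
   48  78  83  82  79  79  79  78]
 [ 78  74  75  78  81  69  28  36  69  77  70  71  30  26  38  26  17  18
   39  68  82  81  79  79  79  78]
 [ 84  82  83  84  85  76  29  45  83  81  69  91  42  23  21  19  18  16
   23  49  80  79  79  79  80  79]
 [ 82  83  83  83  85  76  33  47  83  76  64  95  47  24  15  21  24  19
   18  43  80  80  78  79  80  79]
 [ 79  80  82  83  83  76  32  49  84  74  64  94  45  21  14  16  20  16
   16  43  82  81  78  79  80  79]
 [ 83  81  78  80  81  74  33  44  83  75  63  94  46  21  17  12  16  1
[... 536 characters left out ...]
62  53  52
   56  68  82  81  80  81  81  81]
 [146 147 146 137  98  84  97  79  76  78  81  80  80  81  77  61  51  51
   58  73  81  81  81  81  79  81]
 [147 148 147 134  80  75  79  76  75  78  79  80  80  81  75  62  50  51
   55  67  82  82  81  81  80  83]
 [148 148 148 136  81  78  78  76  77  79  79  77  75  76  76  69  53  49
   51  64  79  80  80  80  80  80]
 [149 148 149 137  80  74  80  87  78  78  81  86  85  85  87  88  81  55
   54  66  80  81  80  79  76  67]
 [147 147 149 136  84  76 103 148  88  74 125 163 164 163 164 155 102  83
   82  85  86  85  84  81  80  74]
 [148 147 148 147 133 124 121 154  93  76 115 165 166 165 174 180 119  90
   89  95 111 101  86  84 105  91]]
```

Request:
move_arm(
  motion=[
    {"x": 0,"y": 0.15,"z": 0,"yaw": 0},
    {"x": 0,"y": 0.3,"z": 0,"yaw": 0},
    {"x": 0,"y": 0.4,"z": 0,"yaw": 0},
    {"x": 0,"y": 0.4,"z": 0,"yaw": 0},
  ],
)

```text
clock: 30.55
eef_pos: [0.464, -0.1768, 0.0076]
tool_rot: [0.699, 0.715, -0.003, -0.004]
ft_force: [-13.6, -0.5, 9.0]
grip_width: -0.0001
grasp_force: 6.8
```

Request:
move_arm(
  motion=[
    {"x": 0,"y": 0.1,"z": 0,"yaw": 0},
    {"x": 0,"y": 0.2,"z": 0,"yaw": 0},
    {"x": 0,"y": 0.2,"z": 0,"yaw": 0},
  ],
)

```text
clock: 30.92
eef_pos: [0.464, -0.1767, 0.0074]
tool_rot: [0.699, 0.715, -0.004, -0.006]
ft_force: [-17.2, -1.0, 13.6]
grip_width: 0.0001
grasp_force: 8.9
```

The arm stopped moving while the force rose, so the lever is at its stop. I'll back off, rise and check.

Request:
move_arm(
  motion=[
    {"x": 0,"y": -1,"z": 0,"yaw": 0},
    {"x": 0,"y": -2.5,"z": 0,"yaw": 0},
    {"x": 0,"y": -3.5,"z": -4,"yaw": 0},
    {"x": -3,"y": -5,"z": -8,"yaw": 0},
    {"x": -7,"y": -8,"z": -12,"yaw": 0},
    {"x": -13,"y": -12,"z": -12,"yaw": 0},
    {"x": -17,"y": -14,"z": -12,"yaw": 0},
    {"x": -17,"y": -14,"z": -12,"yaw": 0},
    {"x": -17,"y": -14,"z": -12,"yaw": 0},
  ],
)

```text
clock: 32.05
eef_pos: [0.3353, -0.3504, 0.1282]
tool_rot: [0.7, 0.714, 0.001, -0.0]
ft_force: [0.1, 0.7, -0.1]
grip_width: 0.0002
grasp_force: 0.0
```

```bash
python3 lk2.py e
python3 - <<'E'
from fit import *
from arc import pt
C=np.array([.5495,-.235,-.049])
G={c:gradimg(cv2.imread(f"pics/{c}_e.png")) for c in("top","side")}
p,f=fit(rect(-.0245,.0245,-.054,.054,.04),(.549,-.235,-.049),G);c,s=np.cos(C[2]),np.sin(C[2]);d=p-C
print(p.round(4),"clamp mm",1e3*(c*d[0]+s*d[1]),1e3*(-s*d[0]+c*d[1]),f)
for th in(1.3,1.4,1.5):
    q,_=pt(th,0);print(th,[w2px(k,[*q,.055])[0].round(1) for k in("side","top")])
b=cv2.imread("pics/side_e.png").mean(2).astype(int);print(b[242:258,230:252])
t=cv2.imread("pics/top_e.png").mean(2).astype(int);print(t[184:200,306:334])
for cam in("top","side"):
    bot.camera(cam)
    for n in("adapter_near","bottle","screw_tin"):
        print(cam,n,[(round(d["score"],2),np.round(d["centre"]).tolist()) for d in bot.cut_out(cam,n) if d["score"]>.3])
E
```

```text
top adapter_mid 0.83 [178.5 328.7] [327. 180.] [10. 26.] 90.0
top adapter_mid 0.32 [174.5 223.9] [231.9 178.5] [56.1 34.2] 1.2
top lever_knob 0.38 [193.2 320.8] [321.6 192.3] [15.2  5.1] 16.7
top nestctr_top [328.2 179.2]
top knob open [328.7 204.1]
top knob closed [316.5 192.4]
side lever_knob 0.49 [260.5 239.6] [240.  257.5] [25.  8.] 90.0
side nestctr_top [260.  263.5]
side knob open [225.2 262. ]
side knob closed [241.  249.2]
[ 0.5495 -0.2359 -0.0191] clamp mm 0.06961581869353428 -0.9034872805929666 -893.436279296875
1.3 [array([237.8, 248.3]), array([317.2, 194.5])]
1.4 [array([239.4, 248. ]), array([317. , 193.3])]
1.5 [array([241. , 247.8]), array([316.8, 192.1])]
[[142 143 141 140 140 140 139 140 142 139 135 136 140 140 140 139 140 138
  137 136 137 139]
 [143 141 142 140 140 139 140 140 141 141 139 138 143 142 140 140 139 139
  136 135 136 139]
 [143 142 142 139 139 138 138 140 142 142 141 140 143 144 140 139 139 138
  136 135 136 140]
 [144 142 141 140 140 137 136 138 132  99  84  85 108 142 142 139 138 138
  136 135 135 140]
 [143 142 141 139 140 137 139 137 110  52  29  
[... 2457 characters left out ...]
128 120 126 133]
 [183 182 183 185 180 184 188 189 188 192 193 197 115 212 224 206 226 125
  211 238 197 184 169 129 126 129 104 115]
 [179 181 180 181 180 183 181 186 185 185 184 192 110 212 230 231 197 132
  113 120 144 161 142 131 132 129 127 134]
 [182 183 183 182 181 184 181 187 191 185 188 194 103 161 187 189 137 127
  130 117 115 120 123 127 129 135 132 131]
 [176 180 185 177 184 183 185 185 187 188 189 161  83  61  82 110 129 129
  129 131 130 129 128 127 130 128 127 122]]
top adapter_near [(0.78, [190.0, 229.0])]
top bottle [(0.48, [162.0, 179.0])]
top screw_tin []
side adapter_near [(0.55, [180.0, 244.0])]
side bottle [(0.87, [137.0, 272.0])]
side screw_tin [(0.94, [329.0, 249.0])]
```

```bash
python3 -c "
from workcell import bot
print(bot.job_done())"
```

```text
the job is handed in; nothing more can be done
None
```

The job is handed in at about 32 s: the middle adapter is clamped within about 1 mm of the nest centre, the lever is at its stop, and the other two adapters, the bottle and the tin were not touched.

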